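# Free a sprung lane roller with the forked tool

### The arm

A 7-joint arm with a two-finger parallel gripper is mounted at the origin on the work surface. World frame = base frame: x ahead of the robot, y to its left, z up, the work surface at z = 0. Lengths are in m, angles in rad, forces in N, time in s.
With the tool pointing down it reaches from about 0.4 to 0.875 m from the base axis. Payload 19.3 kg.
Tool frame: the origin (TCP) lies at the very end of the fingers, on their centre line; the grasp point (between the pads) lies 19 mm behind it; z points along the fingers, x is the direction in which the jaws open and shut, and the axes are right-handed (so a half turn about z gives the same grasp; the last joint's range is limited). The gripper opens to 85 mm and grips with 20 to 120 N. Pads are 22 mm wide; open, the fingers measure 114 mm over their backs; the gripper's body (76 mm by 85 mm) begins 54 mm behind the grasp point. The pads swing forward as they close: fully open they stand 13 mm farther back than shut.
Start: joints at [1.066, 0.521, -0.036, 1.599, 0.021, 1.021, -0.113], TCP at [0.263, -0.567, 0.231] pointing down, gripper open.
Joint ranges: [-2.91, 2.91], [-0.3, 2.13], [-1.5, 1.42], [0.17, 2.43], [-1.26, 4.41], [0.16, 1.93], [-2.52, 2.52]. Speed limits (rad/s): [1.89, 1.89, 2.39, 2.39, 3.01, 3.01, 3.01].

### API

Orientations are given as [roll, pitch, yaw] about the fixed x, y, z axes, in that order (R = Rz(yaw) Ry(pitch) Rx(roll)).
In Python, from workcell import bot gives the robot as it stands.
- The arm moves only by the tool jog_arm, never from a script. Its argument "increments" is a list of rows, each an object of numbers: "wx", "wy", "wz": the turn, a rotation vector about the tool's x, y, z in degrees; "x", "y", "z": the shift along the tool's x, y, z in cm; "claw": the opening in per cent of the stroke, from 0 (shut) to 100 (fully open). A call has 1 to 10 rows; each row is the pose to reach, as a shift and turn from the pose measured when the call began, along the tool's axes at that moment; what a row does not reach only later rows make up. A row lasts 1/8 s, in which the tool goes at most 62.5 mm and 10.7 degrees, less where a joint would pass 70% of its speed; a pose out of reach is approached as far as the arm can. A call with a gripper value outside its range is refused whole. The fingers move at their own pace and stop on an object; "squeeze" is the grip in N (left out, the last holds). Time passes only in rows, so rows that repeat a pose let the fingers close. It gives the time, the measured TCP pose, the force and the opening at its end, in the units of the state.
- bot.observe(): the state, without advancing time (a new reading comes with each control period).
- bot.grab_frame(name): name is "scene" or "top" or "wrist"; returns a dict with "pixels" (480x640x3 uint8, red, green, blue), "fov_y" (degrees; the focal length in pixels is half the picture's height over the tangent of half this angle, whatever the lens; pixels are square), "cx", "cy" (the principal point, pixels), "k1" (the pictures are not rectified: a ray, as slopes to the right and down, at radius r is drawn at 1 + k1 r^2 times it, then the intrinsics apply), "origin" and "orientation" of the camera in the world. Camera axes: x right, y down, z forward; pixel columns grow to the right and rows downward; lengths in m; the calibration is good to about 2 mm. A picture is of the moment at which its call begins. There is no depth.
- bot.job_done(): hands the job in, once; it reports no verdict.
The state is a dict: "clock": time; "qpos": joint angles; "qd": joint speeds; "joint_efforts": joint torques, N m; "position": TCP position; "tool_rot": TCP orientation; "force": force on the tool from outside, world axes, zero at the start; "moment": the same for the moment, N m; "grip_width": finger opening in m.
Only numpy, scipy, OpenCV 4.12 (cv2) and the standard library are available. Lean on these libraries where they do the work, as an engineer would, in place of code of your own. Each camera call takes 0.05 s, during which the arm holds its last target.

### The job

The middle roller of the red roller lane is to be changed. Using the forked tool, not your fingers, push the flange of the spring bar sideways, away from the roller, until the roller's end kicks up, and take the fork away so the bar springs back; hang the fork upright in its holder again. Lift the roller out, lower it lengthwise into the black tray and let go of it only once it is down, leaving the other things alone.

Things in the scene. Friction and masses are not known exactly. Their poses are not given: they have to be found in the camera images.
- lane: Fixed roller lane, red rails. Origin on the bench under the middle roller's centre as installed; z up, y along the roller axes towards the spring bar. Grey 40 mm rollers lie along y, axes 50 mm up, at x = -105, 0, +105 mm; only the middle one comes out. Rails: plates at y = -62..-54 and 54..62 mm, 72 mm high (+y one 82 mm at the middle). Grey spring housing at y 142..168 mm, 76 mm high.
- spring_bar (a joint): Spring bar slide, m: 0 home, 0.026 fully pushed along lane +y; the spring returns it with 3 N at 0, 6.4 N at 0.026. Steel bar, 12 mm round, along lane y at x = 0, axis 61 mm up. At home its tongue holds down the +y stub of the middle roller; by 0.018 at most it is clear and a kick spring lifts that roller end about 20 mm, where it stays; let go, the bar slips home beneath the stub.
- flange (a point): Centre of the roller-side face of the bar's round flange (34 mm in diameter, 5 mm thick), on the bar's axis; moves with the bar. At home at lane x 0, y 108, z 61 mm. Between the roller's stub and this face 34 mm of bare bar is open from above for the prongs; the lane's base plate there is 10 mm high.
- roller_mid (a point): Centre of the middle roller: tube 40 mm in diameter, 100 mm long, steel stubs 10 mm in diameter, 140 mm over all; its y axis is its length. About 0.25 kg. The stubs lie in open-topped slots of the rails. Once freed it slopes about 10 degrees, its centre 10 mm higher, and lifts straight up.
- roller_end (a point): End of the middle roller's stub on the spring-bar side, on its axis, 70 mm from the roller's centre. Before freeing it is 50 mm above the bench, after about 70 mm.
- fork: Forked tool, 115 mm, prongs down, about 0.2 kg. Origin half-way between the prong tips, z up the handle. Prongs 8 x 8 mm, 40 mm long, centres at x = -13 and +13 mm (gap 18 mm); steel shoulder 70 (x) x 28 (y) mm from 40 to 50 mm above the tips; above it a square wooden handle 24 x 24 mm, 65 mm tall. The bar goes between the prongs, fork y along the bar.
- fork_handle (a point): Centre of the fork's handle, 82.5 mm above the prong tips, 32.5 mm above the shoulder's top.
- holder: Fixed fork holder, origin on the bench at its centre. Two plywood walls 14 (x) x 60 (y) mm at x = -30 and +30 mm (46 mm gap), tops 65 mm above the bench. The fork hangs between them, its shoulder resting on the wall tops, fork x along holder x (either way round), prong tips 25 mm above the bench.
- tray: Fixed black open tray, 220 (x) x 130 (y) x 35 mm high, walls and floor about 4 to 5 mm, origin under its centre on the bench. The roller is to lie along its x.
- bolt_bin: Bystander: small black bin of bolts, 90 x 110 x 60 mm, beyond the lane.
- can: Bystander: plain metal can, 66 mm in diameter, 110 mm tall, beyond the lane.
- wrench: Bystander: steel wrench, 180 mm, lying beyond the lane.
Not all that is in view belongs to the job. Leave any purple or turquoise look-alike of the fork alone.

How it is judged:
By the outcome, as a careful person would: the job done as asked, in the order asked, and still so for the second after the job is handed in, with the robot touching nothing.
It also fails if it takes over 62 s, if anything falls off the work surface, if the arm or the gripper's body presses on something with over 40 N, if the wrist force passes 120 N, or if a joint passes its speed limit or range.

## Working session

There is one attempt and no reset: what is moved stays moved. The work goes in short steps, Python scripts to look and compute and a tool call to move; the robot and the scene stay as the last step left them, time stands still between calls to the robot, and variables do not carry over. Pictures are saved under pics/ and viewed, and the job is handed in when it is done.

Besides the shell and the picture viewer there is one more tool, called after "Request:" by a JSON object that holds its "api" and its "payload", one argument or row to a line. jog_arm: Moves the arm, as the interface text tells. Its arguments: {"type":"object","properties":{"increments":{"type":"array","items":{"type":"object","properties":{"wx":{"type":"number"},"wy":{"type":"number"},"wz":{"type":"number"},"x":{"type":"number"},"y":{"type":"number"},"z":{"type":"number"},"claw":{"type":"number"}}}},"squeeze":{"type":"number"}},"required":["increments"]}

```bash
ls; mkdir -p pics; cat > h.py <<'E'
import numpy as np, cv2, json
from workcell import bot
from scipy.spatial.transform import Rotation as R
def grab(name,fn):
    f=bot.grab_frame(name); cv2.imwrite('pics/'+fn+'.png',f['pixels'][:,:,::-1]); 
    np.save('pics/'+fn+'.npy',f,allow_pickle=True); return f
def load(fn): return np.load('pics/'+fn+'.npy',allow_pickle=True).item()
def cam(f):
    F=240/np.tan(np.radians(f['fov_y'])/2); o=np.array(f['orientation'],float)
    Rm=R.from_euler('xyz',o).as_matrix() if o.size==3 else o.reshape(3,3)
    return F,np.array(f['origin'],float),Rm
def ray(f,u,v):
    F,o,Rm=cam(f); d=np.array([(u-f['cx'])/F,(v-f['cy'])/F]); s=d.copy()
    for _ in range(30): s=d/(1+f['k1']*(s@s))
    w=Rm@np.array([s[0],s[1],1]); return o,w/np.linalg.norm(w)
def proj(f,P):
    F,o,Rm=cam(f); P=np.atleast_2d(P); c=(P-o)@Rm; s=c[:,:2]/c[:,2:]
    s=s*(1+f['k1']*(s**2).sum(1,keepdims=True)); return s*F+[f['cx'],f['cy']]
def atz(f,u,v,z):
    o,w=ray(f,u,v); return o+w*(z-o[2])/w[2]
def tri(obs):
    A=np.zeros((3,3));b=np.zeros(3);L=[]
    for f,u,v in obs:
        o,w=ray(f,u,v);M=np.eye(3)-np.outer(w,w);A+=M;b+=M@o;L.append((o,M))
    p=np.linalg.solve(A,b); return p,[float(np.linalg.norm(M@(p-o))) for o,M in L]
E
python3 - <<'E'
from h import *
for n in ['scene','top','wrist']:
    f=grab(n,n+'0'); print(n,{k:v for k,v in f.items() if k!='pixels'})
print(bot.observe())
E
```

```text
pics
scene {'fov_y': 43.24769397368593, 'cx': 329.2040758916563, 'cy': 247.97359601274565, 'k1': -0.1567373042519738, 'origin': array([ 1.71282485, -0.33373884,  0.96986942]), 'orientation': array([-2.19246044,  0.01356535,  1.23457254])}
top {'fov_y': 53.6703496167204, 'cx': 316.8576470216768, 'cy': 241.57860284146133, 'k1': 0.018294581448726314, 'origin': array([0.4976205 , 0.05685081, 1.10264915]), 'orientation': array([-3.05354258, -0.01015469, -1.59945702])}
wrist {'fov_y': 62.36656169638196, 'cx': 317.82500436419036, 'cy': 233.40837862822931, 'k1': -0.06633067672683332, 'origin': array([ 0.32671135, -0.53610764,  0.37395026]), 'orientation': array([ 2.86572396e+00,  1.49757484e-03, -1.13550173e+00])}
{'clock': 0.15, 'qpos': array([ 1.06580097,  0.52189471, -0.03635711,  1.59989603,  0.02119686,
        1.02110026, -0.11276286]), 'qd': array([ 1.81620022e-03, -2.69109366e-03, -1.38744953e-03, -1.80339276e-03,
        4.73631783e-04,  4.85863696e-05, -1.63721105e-03]), 'joint_efforts': array([ 1.46467744e-03, -9.27392149e+01,  1.98021390e+00, -3.70058262e+01,
        1.77487585e-02,  6.33071744e-03, -1.76993575e-05]), 'position': array([ 0.26314017, -0.56660837,  0.23083984]), 'tool_rot': array([ 3.14154782e+00,  9.12628197e-04, -1.13595173e+00]), 'force': array([-0.27966686,  0.7675912 ,  0.53502172]), 'moment': array([-0.05381372,  0.01216103, -0.00048479]), 'grip_width': 0.08546594285518219}
```

View pics/scene0.png

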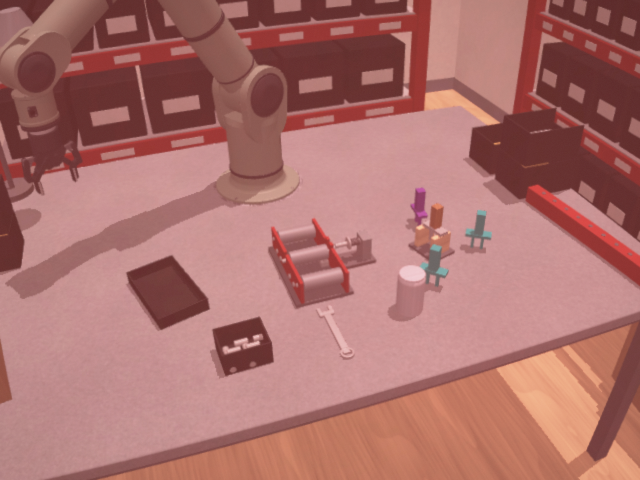

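View pics/top0.png

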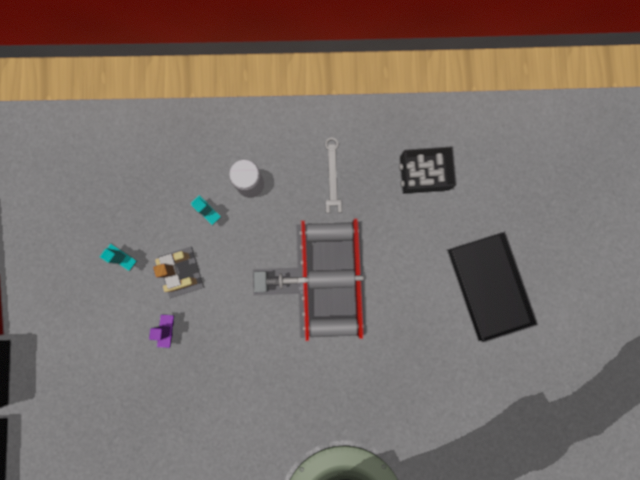

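View pics/wrist0.png

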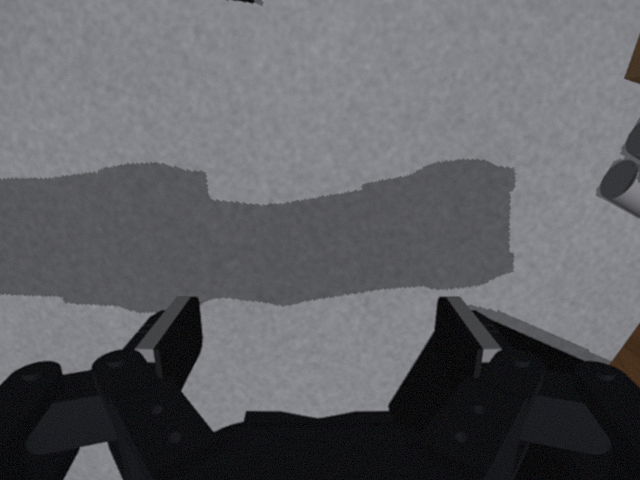

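Scene view: the fork has a wooden (orange) handle at scene (437,215) / top (163,270), in its holder. The look-alikes are purple at top (163,330), teal at (118,257) and teal at (206,210). The lane is at top (332,280), the tray at (492,287), and the bar points to image left (+y). Next I'll check in close crops.

```bash
python3 - <<'E'
import cv2,numpy as np
t=cv2.imread('pics/top0.png');s=cv2.imread('pics/scene0.png')
a=cv2.resize(t[220:350,90:220],(520,520),interpolation=cv2.INTER_CUBIC)
cv2.imwrite('pics/c1.png',a)
cv2.imwrite('pics/c2.png',cv2.resize(t[205:355,240:380],(747,800)[::1] if 0 else (560,600),interpolation=cv2.INTER_CUBIC))
cv2.imwrite('pics/c3.png',cv2.resize(s[170:290,390:510],(600,600),interpolation=cv2.INTER_CUBIC))
cv2.imwrite('pics/c4.png',cv2.resize(s[205:315,255:385],(780,600)if 0 else (709,600),interpolation=cv2.INTER_CUBIC))
E
```

```text
(no output)
```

View pics/c1.png

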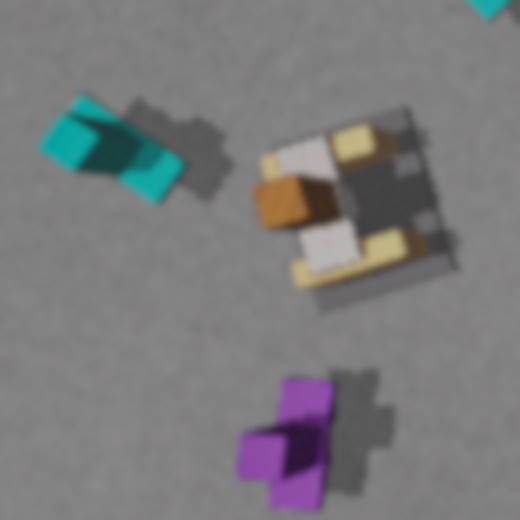

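View pics/c2.png

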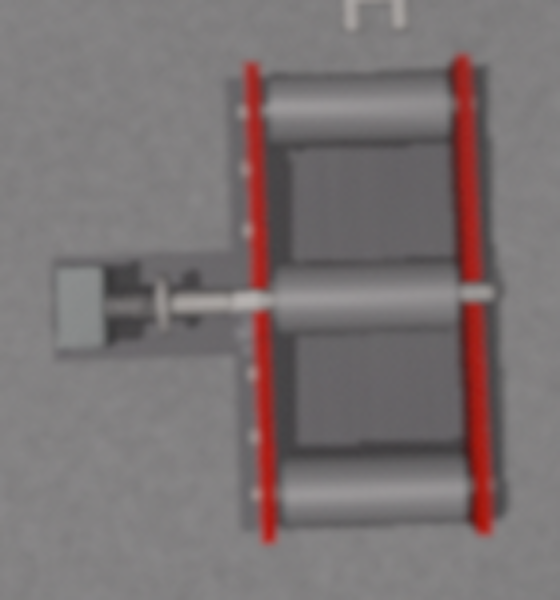

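View pics/c3.png

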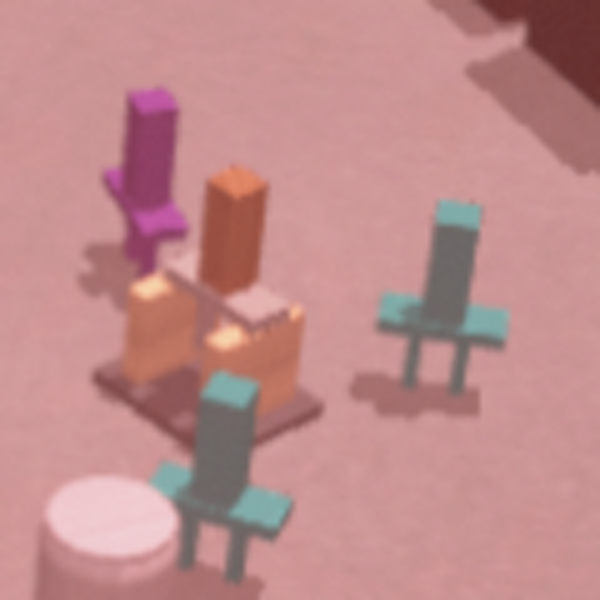

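View pics/c4.png

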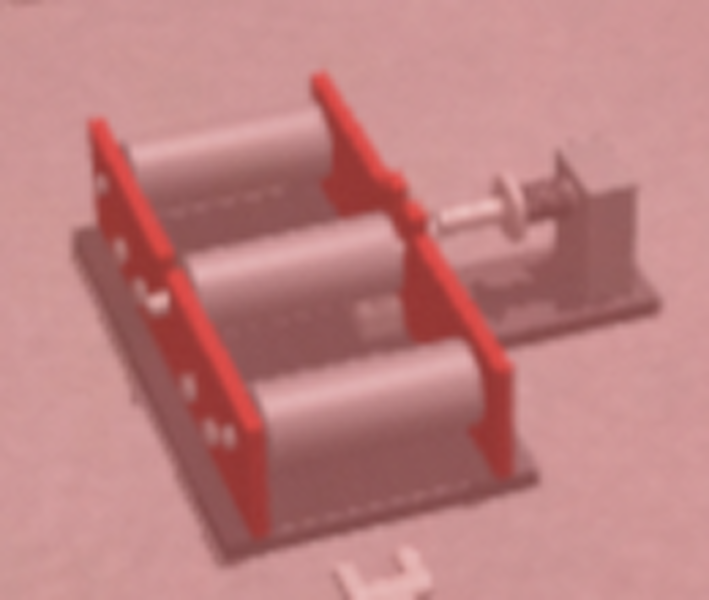

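```bash
python3 - <<'E'
from h import *
t=load('top0');s=load('scene0')
C1=lambda x,y:(x/4+90,y/4+220)
C2=lambda x,y:(x/4+240,y/4+205)
C3=lambda x,y:(x/5+390,y/5+170)
C4=lambda x,y:(x/5.4538+255,y/5.4545+205)
def T(n,a,b): print(n,*[np.round(q,4) for q in tri([(t,*a),(s,*b)])])
T('handletop',C1(281,203),C3(238,182))
T('flange',C2(162,303),C4(513,207))
T('roller -end',C2(494,292),C4(157,302))
T('housing top',C2(80,308),C4(605,165))
a=atz(t,*C1(304,157),.075);b=atz(t,*C1(330,246),.075);print('shoulder',a,b,(a+b)/2,np.degrees(np.arctan2(*(b-a)[1::-1])))
for p in [(162,303),(275,297),(462,293),(494,292)]: print('bar axis',atz(t,*C2(*p),.056))
for p,z in [((252,65),.072),((268,540),.072),((462,60),.072),((485,530),.072)]: print('rails',atz(t,*C2(*p),z))
for p in [(449,249),(505,233),(536,323),(482,341)]: print('tray',atz(t,*p,.035))
for p in [(345,138),(395,248),(262,160),(302,285)]: print('wall',atz(t,*C1(*p),.065))
E
```

```text
handletop [0.5329 0.3652 0.1362] [0.0021 0.0021]
flange [0.5062 0.1276 0.0601] [0.0021 0.0021]
roller -end [ 0.5078 -0.0528  0.0518] [0.0046 0.0046]
housing top [0.5053 0.173  0.0728] [0.0041 0.0041]
shoulder [0.55879678 0.37015491 0.075     ] [0.51055857 0.356298   0.075     ] [0.53467768 0.36322645 0.075     ] -163.97276572681398
bar axis [0.50554809 0.12589549 0.056     ]
bar axis [0.50705004 0.06378359 0.056     ]
bar axis [ 0.50631322 -0.03913325  0.056     ]
bar axis [ 0.50636294 -0.05676981  0.056     ]
rails [0.63376045 0.07282064 0.072     ]
rails [0.37752586 0.07092604 0.072     ]
rails [ 0.6333724  -0.04223102  0.072     ]
rails [ 0.37935995 -0.04540468  0.072     ]
tray [ 0.56641014 -0.25468196  0.035     ]
tray [ 0.59919605 -0.38337848  0.035     ]
tray [ 0.39607749 -0.43920072  0.035     ]
tray [ 0.35991074 -0.31676139  0.035     ]
wall [0.56912557 0.3510063  0.065     ]
wall [0.50856912 0.32417542 0.065     ]
wall [0.55840706 0.39588757 0.065     ]
wall [0.49009823 0.37428013 0.065     ]
```

```bash
cat >> h.py <<'E'
def go(p,ang,tilt=None):
    """increments to reach TCP p (m) with tool x at world angle ang (deg), pointing down"""
    o=bot.observe(); P=np.array(o['position']); A=R.from_euler('xyz',o['tool_rot'])
    B=R.from_euler('xyz',[np.pi,0,np.radians(ang)])
    sh=A.inv().apply(np.array(p)-P)*100; rv=np.degrees((A.inv()*B).as_rotvec())
    print('shift cm',np.round(sh,2),'rot deg',np.round(rv,2),'dist',round(float(np.linalg.norm(sh)),1),'rows',round(max(np.linalg.norm(sh)/6.25,np.linalg.norm(rv)/10.7),1), 'clock',o['clock'],'now',np.round(P,4),np.round(np.degrees(o['tool_rot']),2),'q',np.round(o['qpos'],2))
E
python3 -c "
from h import *
go([.5,-.05,.27],20)"
```

```text
shift cm [-36.88 -43.24  -3.88] rot deg [-4.000e-02  4.000e-02 -8.509e+01] dist 57.0 rows 9.1 clock 0.15 now [ 0.2631 -0.5666  0.2308] [ 1.800e+02  5.000e-02 -6.509e+01] q [ 1.07  0.52 -0.04  1.6   0.02  1.02 -0.11]
```

Request:
{"api": "jog_arm", "payload": {
  "increments": [
    {"x": -4, "y": -5, "z": -3.9, "wz": -9},
    {"x": -8, "y": -9.4, "z": -3.9, "wz": -19},
    {"x": -12, "y": -14, "z": -3.9, "wz": -28},
    {"x": -16, "y": -19, "z": -3.9, "wz": -38},
    {"x": -20, "y": -23.5, "z": -3.9, "wz": -47},
    {"x": -24, "y": -28, "z": -3.9, "wz": -57},
    {"x": -28, "y": -33, "z": -3.9, "wz": -66},
    {"x": -32, "y": -37.5, "z": -3.9, "wz": -76},
    {"x": -36.9, "y": -43.2, "z": -3.9, "wz": -85},
    {"x": -36.9, "y": -43.2, "z": -3.9, "wz": -85}
  ]
}}

```text
schema error: expected keys wx, wy, wz, x, y, z, claw
```

```bash
python3 -c "
from h import *
grab('wrist','w1');go([.53,.33,.27],106)"
```

```text
shift cm [-70.09 -61.97  -3.86] rot deg [-6.0000e-02  1.0000e-02 -1.7109e+02] dist 93.6 rows 16.0 clock 0.2 now [ 0.2632 -0.5667  0.2309] [ 1.800e+02  4.000e-02 -6.509e+01] q [ 1.07  0.52 -0.04  1.6   0.02  1.02 -0.11]
```

View pics/w1.png

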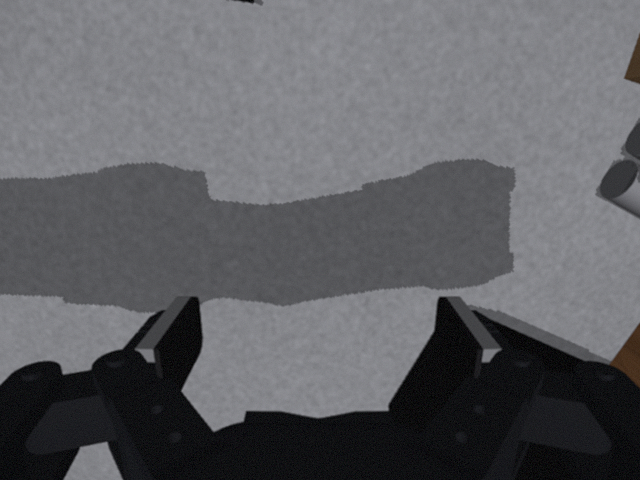

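All the keys are required, so I'm repeating the call with them filled in.

Request:
{"api": "jog_arm", "payload": {
  "increments": [
    {"wx": 0, "wy": 0, "wz": -9, "x": -4, "y": -5, "z": -3.9, "claw": 100},
    {"wx": 0, "wy": 0, "wz": -19, "x": -8, "y": -9.4, "z": -3.9, "claw": 100},
    {"wx": 0, "wy": 0, "wz": -28, "x": -12, "y": -14, "z": -3.9, "claw": 100},
    {"wx": 0, "wy": 0, "wz": -38, "x": -16, "y": -19, "z": -3.9, "claw": 100},
    {"wx": 0, "wy": 0, "wz": -47, "x": -20, "y": -23.5, "z": -3.9, "claw": 100},
    {"wx": 0, "wy": 0, "wz": -57, "x": -24, "y": -28, "z": -3.9, "claw": 100},
    {"wx": 0, "wy": 0, "wz": -66, "x": -28, "y": -33, "z": -3.9, "claw": 100},
    {"wx": 0, "wy": 0, "wz": -76, "x": -32, "y": -37.5, "z": -3.9, "claw": 100},
    {"wx": 0, "wy": 0, "wz": -85, "x": -36.9, "y": -43.2, "z": -3.9, "claw": 100},
    {"wx": 0, "wy": 0, "wz": -85, "x": -36.9, "y": -43.2, "z": -3.9, "claw": 100}
  ]
}}

```text
clock: 1.45
position: [0.5005, -0.0463, 0.2702]
tool_rot: [-3.14, -0.001, 0.354]
force: [-0.2, -1.0, -0.3]
grip_width: 0.0857
```

```bash
python3 -c "
from h import *
grab('wrist','w2');go([.53,.33,.27],106)"
```

```text
shift cm [ 15.73 -34.34   0.08] rot deg [-6.000e-02 -1.000e-01 -8.586e+01] dist 37.8 rows 8.0 clock 1.5 now [ 0.5005 -0.0465  0.2701] [-1.799e+02 -3.000e-02  2.014e+01] q [ 0.43  0.33 -0.57  1.85  0.2   1.03  0.13]
```

View pics/w2.png

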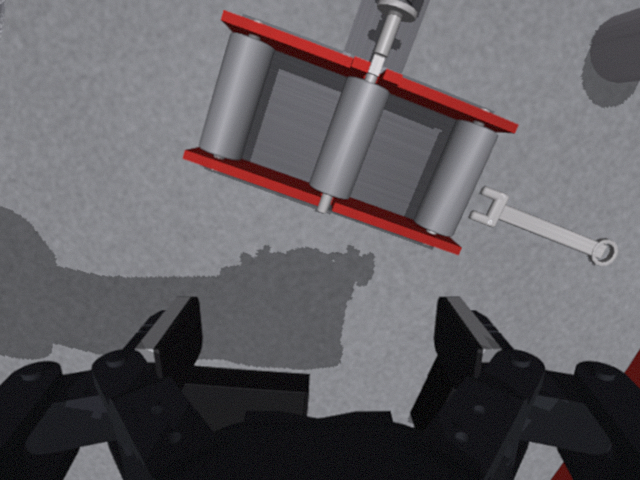

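```bash
python3 -c "
from h import *
go([.60,.11,.27],90)"
```

```text
shift cm [ 14.73 -11.27   0.04] rot deg [ -0.07  -0.09 -69.86] dist 18.5 rows 6.5 clock 1.5 now [ 0.5005 -0.0465  0.2701] [-1.799e+02 -3.000e-02  2.014e+01] q [ 0.43  0.33 -0.57  1.85  0.2   1.03  0.13]
```

Request:
{"api": "jog_arm", "payload": {
  "increments": [
    {"wx": 0, "wy": 0, "wz": -10, "x": 2, "y": -1.6, "z": 0, "claw": 100},
    {"wx": 0, "wy": 0, "wz": -20, "x": 4, "y": -3.2, "z": 0, "claw": 100},
    {"wx": 0, "wy": 0, "wz": -30, "x": 6, "y": -4.8, "z": 0, "claw": 100},
    {"wx": 0, "wy": 0, "wz": -40, "x": 8.5, "y": -6.5, "z": 0, "claw": 100},
    {"wx": 0, "wy": 0, "wz": -50, "x": 10.5, "y": -8, "z": 0, "claw": 100},
    {"wx": 0, "wy": 0, "wz": -60, "x": 13, "y": -10, "z": 0, "claw": 100},
    {"wx": 0, "wy": 0, "wz": -69.9, "x": 14.7, "y": -11.3, "z": 0, "claw": 100},
    {"wx": 0, "wy": 0, "wz": -69.9, "x": 14.7, "y": -11.3, "z": 0, "claw": 100}
  ]
}}

```text
clock: 2.5
position: [0.5998, 0.11, 0.2698]
tool_rot: [-3.141, -0.002, 1.572]
force: [-0.2, -0.2, -0.2]
grip_width: 0.085
```

```bash
python3 -c "
from h import *
grab('wrist','w3');go([.63,.355,.27],106)"
```

```text
shift cm [2.46e+01 2.98e+00 2.00e-02] rot deg [ -0.05  -0.09 -16.15] dist 24.8 rows 4.0 clock 2.55 now [0.5996 0.1091 0.2699] [-1.7994e+02 -8.0000e-02  8.9850e+01] q [ 0.26  0.57 -0.82  1.57  0.44  1.2   0.93]
```

View pics/w3.png

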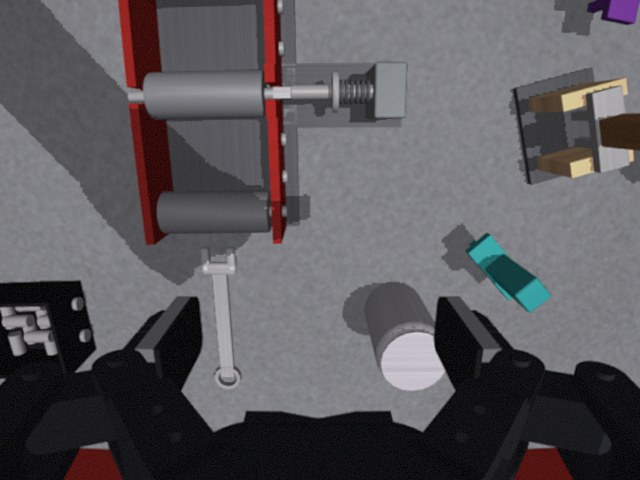

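Request:
{"api": "jog_arm", "payload": {
  "increments": [
    {"wx": 0, "wy": 0, "wz": -4, "x": 6, "y": 0.7, "z": 0, "claw": 100},
    {"wx": 0, "wy": 0, "wz": -8, "x": 12, "y": 1.4, "z": 0, "claw": 100},
    {"wx": 0, "wy": 0, "wz": -12, "x": 18, "y": 2.2, "z": 0, "claw": 100},
    {"wx": 0, "wy": 0, "wz": -16, "x": 24.6, "y": 3, "z": 0, "claw": 100},
    {"wx": 0, "wy": 0, "wz": -16, "x": 24.6, "y": 3, "z": 0, "claw": 100}
  ]
}}

```text
clock: 3.18
position: [0.6286, 0.3586, 0.2694]
tool_rot: [-3.14, -0.003, 1.85]
force: [0.2, -1.0, 0.3]
grip_width: 0.0853
```

```bash
python3 -c "
from h import *
grab('wrist','w4');go([.534,.363,.2],106)"
```

```text
shift cm [ 3.23 -8.99  6.97] rot deg [-0.09 -0.09 -0.16] dist 11.8 rows 1.9 clock 3.225 now [0.6295 0.3564 0.2695] [-1.7991e+02 -9.0000e-02  1.0584e+02] q [-0.17  0.77 -0.83  1.22  0.55  1.37  0.89]
```

View pics/w4.png

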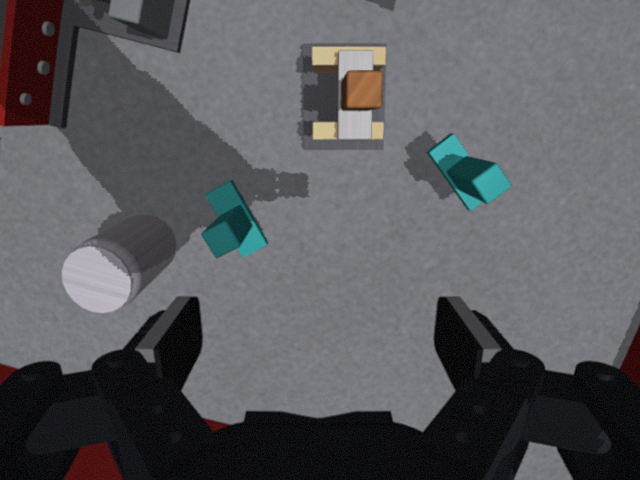

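w4 shows the wooden-handled fork in its holder: handle top at (365,88), shoulder running from (356,52) to (355,137). Teal decoys are at (238,222) and (470,175). Next I'll measure the fork, holder and lane.

```bash
python3 - <<'E'
from h import *
w4=load('w4')['pixels'];w3=load('w3')['pixels'];w2=load('w2')['pixels']
cv2.imwrite('pics/d4.png',cv2.resize(w4[30:160,290:400],(508,600),interpolation=cv2.INTER_CUBIC)[:,:,::-1])
cv2.imwrite('pics/d3.png',cv2.resize(w3[50:140,110:420],(800,232),interpolation=cv2.INTER_CUBIC)[:,:,::-1])
cv2.imwrite('pics/d2.png',cv2.resize(w2[0:220,300:440],(382,600),interpolation=cv2.INTER_CUBIC)[:,:,::-1])
E
```

```text
(no output)
```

View pics/d4.png

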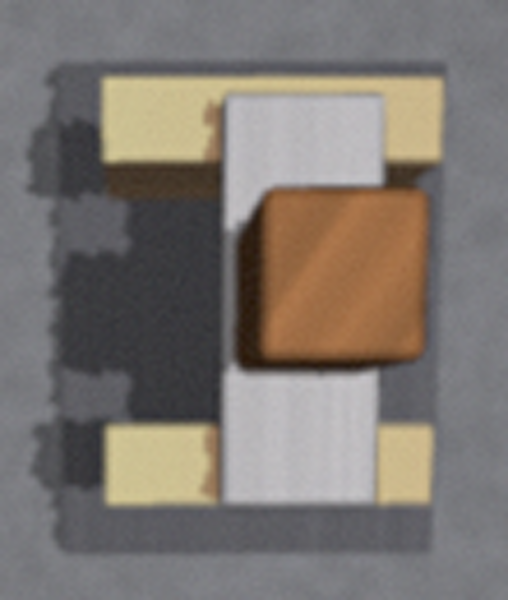

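View pics/d3.png

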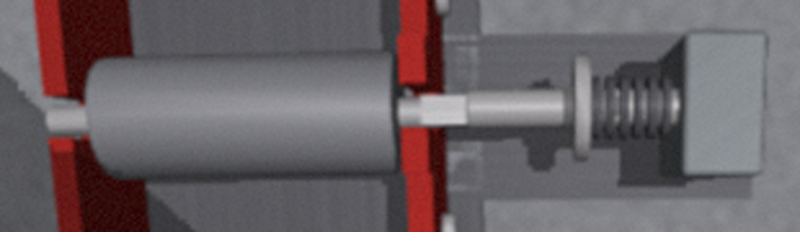

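View pics/d2.png

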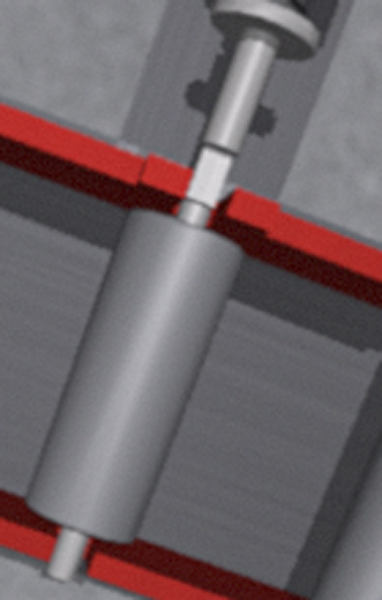

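```bash
python3 - <<'E'
from h import *
w2,w3,w4,t,s=[load(n) for n in('w2','w3','w4','top0','scene0')]
D4=lambda x,y:(x/4.618+290,y/4.615+30)
D3=lambda x,y:(x/2.581+110,y/2.578+50)
D2=lambda x,y:(x/2.729+300,y/2.727)
C1=lambda x,y:(x/4+90,y/4+220);C3=lambda x,y:(x/5+390,y/5+170)
print('handle top tri',tri([(w4,*D4(345,272)),(t,*C1(281,203)),(s,*C3(238,182))]))
print('handle top w4+scene',tri([(w4,*D4(345,272)),(s,*C3(238,182))])[0])
print('handle top @.14',atz(w4,*D4(345,272),.14))
c=[atz(w4,*D4(*p),.075) for p in [(224,95),(384,95),(378,503),(221,503)]]
print('shoulder ctr',np.mean(c,0),'len',np.linalg.norm((c[0]+c[1]-c[2]-c[3])/2),'w',np.linalg.norm((c[1]+c[2]-c[0]-c[3])/2))
d=(c[2]+c[3]-c[0]-c[1]);print('ang',np.degrees(np.arctan2(d[1],d[0])))
w=[atz(w4,*D4(*p),.065) for p in [(104,78),(444,78),(432,503),(104,503)]]
print('walls ctr',np.mean(w,0));d=(w[2]+w[3]-w[0]-w[1]);print('ang',np.degrees(np.arctan2(d[1],d[0])), np.linalg.norm(d)/2)
d=(w[1]+w[2]-w[0]-w[3]);print(np.linalg.norm(d)/2)
# lane
print('stub -end tri',tri([(w3,*D3(47,120)),(w2,*D2(60,575))]), atz(w3,*D3(47,120),.05))
print('flange w3 @.061', atz(w3,*D3(575,107),.061), atz(w3,*D3(583,57),.061),atz(w3,*D3(583,157),.061))
print('axis bar@.067',[atz(w3,*D3(*p),.067) for p in [(470,108),(560,107)]])
print('roller@.07',[atz(w3,*D3(*p),.06) for p in [(100,118),(395,115)]])
print('bar narrow joint tri',tri([(w3,*D3(467,108)),(w2,*D2(220,150))]))
print('housing top',[atz(w3,*D3(*p),.076) for p in [(686,32),(766,32),(764,174),(685,174)]])
print('rail +y top .082',[atz(w3,*D3(*p),.082) for p in [(398,60),(424,60)]], 'rail -y',[atz(w3,*D3(*p),.072) for p in [(38,10),(62,10)]])
E
```

```text
handle top tri (array([0.53325645, 0.36525148, 0.1362481 ]), [0.0005909238548846901, 0.0023534746236502165, 0.0019248960870485875])
handle top w4+scene [0.53421618 0.36597444 0.13746171]
handle top @.14 [0.53417432 0.36519773 0.14      ]
shoulder ctr [0.53442237 0.36535737 0.075     ] len 0.0691128323547897 w 0.027952629442694606
ang 16.580956625719928
walls ctr [0.53371646 0.36033485 0.065     ]
ang 16.175916484176955 0.0740169272350257
0.060565536499652815
stub -end tri (array([ 0.50881863, -0.05269975,  0.05636188]), [0.00013377896940827406, 0.00013377896940815418]) [ 0.50852852 -0.0557003   0.05      ]
flange w3 @.061 [0.50663473 0.12471013 0.061     ] [0.49104719 0.12714927 0.061     ] [0.52249245 0.12751662 0.061     ]
axis bar@.067 [array([0.50740376, 0.09070688, 0.067     ]), array([0.50707317, 0.1196527 , 0.067     ])]
roller@.07 [array([ 0.50887713, -0.03293362,  0.06      ]), array([0.50905421, 0.06558469, 0.06      ])]
bar narrow joint tri (array([0.50725835, 0.08938326, 0.06269211]), [0.00018104942752240395, 0.00018104942752230943])
housing top [array([0.48517501, 0.1582286 , 0.076     ]), array([0.48486528, 0.18309421, 0.076     ]), array([0.52771992, 0.18465912, 0.076     ]), array([0.52793828, 0.15936672, 0.076     ])]
rail +y top .082 [array([0.4943005 , 0.06980297, 0.082     ]), array([0.49433735, 0.07774112, 0.082     ])] rail -y [array([ 0.47636533, -0.04510979,  0.072     ]), array([ 0.47658163, -0.0373257 ,  0.072     ])]
```

```bash
python3 -c "
from h import *
go([.5343,.3655,.2],106.3);go([.5343,.3655,.09],106.3)"
```

```text
shift cm [ 3.46 -8.9   6.97] rot deg [-0.09 -0.09 -0.46] dist 11.8 rows 1.9 clock 3.225 now [0.6295 0.3564 0.2695] [-1.7991e+02 -9.0000e-02  1.0584e+02] q [-0.17  0.77 -0.83  1.22  0.55  1.37  0.89]
shift cm [ 3.44 -8.88 17.97] rot deg [-0.09 -0.09 -0.46] dist 20.3 rows 3.3 clock 3.225 now [0.6295 0.3564 0.2695] [-1.7991e+02 -9.0000e-02  1.0584e+02] q [-0.17  0.77 -0.83  1.22  0.55  1.37  0.89]
```

Request:
{"api": "jog_arm", "payload": {
  "increments": [
    {"wx": -0.1, "wy": -0.1, "wz": -0.5, "x": 1.7, "y": -4.5, "z": 2, "claw": 100},
    {"wx": -0.1, "wy": -0.1, "wz": -0.5, "x": 3.4, "y": -8.9, "z": 5, "claw": 100},
    {"wx": -0.1, "wy": -0.1, "wz": -0.5, "x": 3.4, "y": -8.9, "z": 8, "claw": 100},
    {"wx": -0.1, "wy": -0.1, "wz": -0.5, "x": 3.4, "y": -8.9, "z": 10, "claw": 100},
    {"wx": -0.1, "wy": -0.1, "wz": -0.5, "x": 3.4, "y": -8.9, "z": 10, "claw": 100}
  ]
}}

```text
clock: 3.85
position: [0.535, 0.3632, 0.1687]
tool_rot: [-3.14, 0.001, 1.853]
force: [-0.1, -0.3, -0.4]
grip_width: 0.0855
```

```bash
python3 -c "
from h import *
grab('wrist','w5');go([.5343,.3655,.09],106.3)"
```

```text
shift cm [ 0.17 -0.04  7.98] rot deg [-0.    0.02 -0.1 ] dist 8.0 rows 1.3 clock 3.9 now [0.5352 0.364  0.1698] [-1.800e+02  2.000e-02  1.062e+02] q [-0.18  0.75 -0.83  1.56  0.6   1.1   0.7 ]
```

View pics/w5.png

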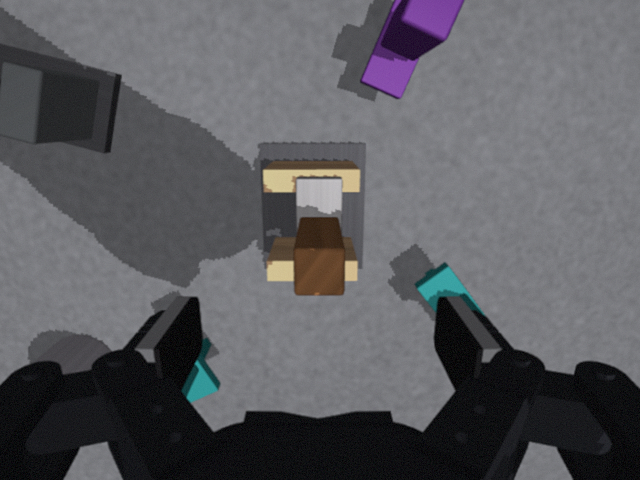

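```bash
python3 -c "
from h import *
t=load('top0');w=load('w4')
c=np.array([.5343,.3655,0]);u=np.array([np.cos(np.radians(106.3)),np.sin(np.radians(106.3)),0]);v=np.array([u[1],-u[0],0])
for n,p,z in [('tealR',(492,183),.115),('Rsh',(440,142),.05),('Rsh',(472,208),.05),('tealL',(222,238),.115),('Lsh',(258,245),.05),('Lsh',(222,190),.05)]:
    q=atz(w,*p,z)-c;print(n,q@u,q@v)
"
```

```text
tealR 0.10206206401657038 0.06558090556460726
Rsh 0.0793901108786152 0.03822386931931835
Rsh 0.1145634388852648 0.09914344312684883
tealL -0.10657651640966931 0.10817715108604581
Lsh -0.08863758278466949 0.13446135111384966
Lsh -0.11966010602062889 0.08098396241333766
```

Request:
{"api": "jog_arm", "payload": {
  "increments": [
    {"wx": 0, "wy": 0, "wz": -0.1, "x": 0.2, "y": 0, "z": 3, "claw": 100},
    {"wx": 0, "wy": 0, "wz": -0.1, "x": 0.2, "y": 0, "z": 6, "claw": 100},
    {"wx": 0, "wy": 0, "wz": -0.1, "x": 0.2, "y": 0, "z": 8, "claw": 100},
    {"wx": 0, "wy": 0, "wz": -0.1, "x": 0.2, "y": 0, "z": 8, "claw": 100},
    {"wx": 0, "wy": 0, "wz": -0.1, "x": 0.2, "y": 0, "z": 8, "claw": 0},
    {"wx": 0, "wy": 0, "wz": -0.1, "x": 0.2, "y": 0, "z": 8, "claw": 0},
    {"wx": 0, "wy": 0, "wz": -0.1, "x": 0.2, "y": 0, "z": 8, "claw": 0},
    {"wx": 0, "wy": 0, "wz": -0.1, "x": 0.2, "y": 0, "z": 8, "claw": 0}
  ],
  "squeeze": 60
}}

```text
clock: 4.9
position: [0.5349, 0.3658, 0.0902]
tool_rot: [3.141, 0.0, 1.855]
force: [-1.1, -2.0, 3.7]
grip_width: 0.0233
```

```bash
python3 -c "
from h import *
o=bot.observe();print(o['grip_width'],o['force']);go([.5343,.3655,.19],106.3)"
```

```text
0.02330994741457231 [-1.11230011 -2.01955178  3.66051397]
shift cm [-0.02 -0.06 -9.98] rot deg [ 0.03  0.03 -0.01] dist 10.0 rows 1.6 clock 4.9 now [0.5349 0.3658 0.0902] [1.7997e+02 3.0000e-02 1.0629e+02] q [-0.21  0.84 -0.77  1.61  0.68  0.97  0.64]
```

Request:
{"api": "jog_arm", "payload": {
  "increments": [
    {"wx": 0, "wy": 0, "wz": 0, "x": 0, "y": 0, "z": -2, "claw": 0},
    {"wx": 0, "wy": 0, "wz": 0, "x": 0, "y": 0, "z": -4, "claw": 0},
    {"wx": 0, "wy": 0, "wz": 0, "x": 0, "y": 0, "z": -7, "claw": 0},
    {"wx": 0, "wy": 0, "wz": 0, "x": 0, "y": 0, "z": -10, "claw": 0},
    {"wx": 0, "wy": 0, "wz": 0, "x": 0, "y": 0, "z": -10, "claw": 0}
  ]
}}

```text
clock: 5.52
position: [0.5355, 0.3668, 0.1937]
tool_rot: [3.137, -0.001, 1.855]
force: [-0.3, 0.0, -2.4]
grip_width: 0.0235
```

```bash
python3 -c "
from h import *
o=bot.observe();print(o['grip_width'],o['force'])
go([.5075,.1055,.19],90.4)"
```

```text
0.023515838794591543 [-0.34704503  0.04238474 -2.43681081]
shift cm [-24.3  -10.02   0.3 ] rot deg [ 0.25 -0.09 15.88] dist 26.3 rows 4.2 clock 5.525 now [0.5355 0.3668 0.1937] [ 1.7974e+02 -5.0000e-02  1.0628e+02] q [-0.18  0.72 -0.84  1.54  0.58  1.13  0.71]
```

Request:
{"api": "jog_arm", "payload": {
  "increments": [
    {"wx": 0, "wy": 0, "wz": 4, "x": -6, "y": -2.5, "z": 0.3, "claw": 0},
    {"wx": 0, "wy": 0, "wz": 8, "x": -12, "y": -5, "z": 0.3, "claw": 0},
    {"wx": 0, "wy": 0, "wz": 12, "x": -18, "y": -7.5, "z": 0.3, "claw": 0},
    {"wx": 0.2, "wy": -0.1, "wz": 15.9, "x": -22.5, "y": -9.3, "z": 0.3, "claw": 0},
    {"wx": 0.2, "wy": -0.1, "wz": 15.9, "x": -24.3, "y": -10, "z": 0.3, "claw": 0},
    {"wx": 0.2, "wy": -0.1, "wz": 15.9, "x": -24.3, "y": -10, "z": 0.3, "claw": 0}
  ]
}}

```text
clock: 6.28
position: [0.5076, 0.1039, 0.1902]
tool_rot: [3.141, 0.001, 1.575]
force: [-0.2, 1.7, -2.1]
grip_width: 0.0234
```

```bash
python3 -c "
from h import *
grab('wrist','w6');grab('scene','s6');grab('top','t6')
go([.5073,.1055,.125],90.4)
s=cv2.imread('pics/s6.png');t=cv2.imread('pics/t6.png');cv2.imwrite('pics/e6.png',np.hstack([cv2.resize(s[150:310,250:410],(400,400)),cv2.resize(t[200:360,200:360],(400,400))]))"
```

```text
shift cm [-0.12 -0.04  6.52] rot deg [ 0.06 -0.03  0.06] dist 6.5 rows 1.0 clock 6.425 now [0.5076 0.1066 0.1902] [ 1.7994e+02 -3.0000e-02  9.0460e+01] q [ 0.3   0.52 -0.84  1.89  0.48  0.94  0.81]
```

View pics/w6.png

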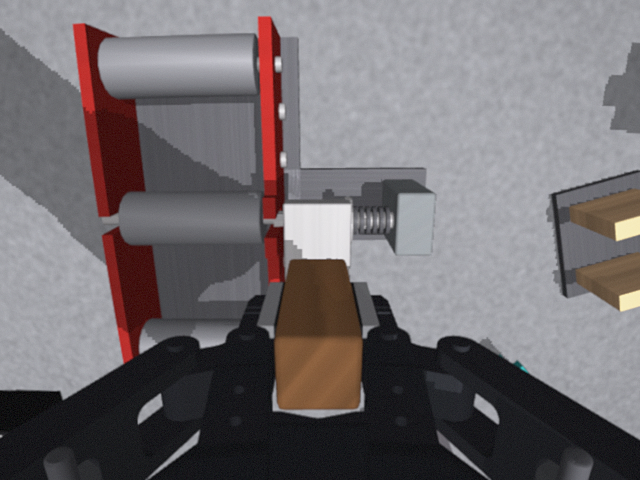

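View pics/e6.png

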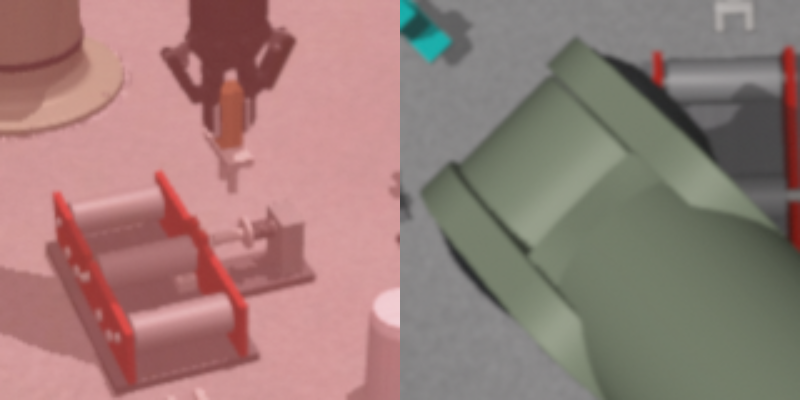

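```bash
python3 -c "
from h import *
w=load('w6')
z=.1902-.0652+.050
for p in [(285,203),(350,203)]: print(atz(w,*p,z))
# bar & roller again
for p in [(120,217),(262,219)]: print('roller',atz(w,*p,.055))
print('housing',[atz(w,*p,.076) for p in [(396,193),(433,193),(433,254),(398,254)]])
"
```

```text
[0.47135274 0.09192837 0.175     ]
[0.47122714 0.1183503  0.175     ]
roller [ 0.50657255 -0.0397263   0.055     ]
roller [0.50775584 0.06505692 0.055     ]
housing [array([0.48452255, 0.15674233, 0.076     ]), array([0.48432249, 0.18130386, 0.076     ]), array([0.52677959, 0.18487163, 0.076     ]), array([0.5268514 , 0.16059553, 0.076     ])]
```

Request:
{"api": "jog_arm", "payload": {
  "increments": [
    {"wx": 0, "wy": 0, "wz": 0, "x": -0.1, "y": -0.06, "z": 2, "claw": 0},
    {"wx": 0, "wy": 0, "wz": 0, "x": -0.1, "y": -0.06, "z": 4, "claw": 0},
    {"wx": 0, "wy": 0, "wz": 0, "x": -0.1, "y": -0.06, "z": 5, "claw": 0},
    {"wx": 0, "wy": 0, "wz": 0, "x": -0.1, "y": -0.06, "z": 5.3, "claw": 0},
    {"wx": 0, "wy": 0, "wz": 0, "x": -0.1, "y": -0.06, "z": 5.3, "claw": 0}
  ]
}}

```text
clock: 7.05
position: [0.5072, 0.1059, 0.1373]
tool_rot: [3.14, -0.001, 1.579]
force: [0.4, -0.5, -2.3]
grip_width: 0.0235
```

```bash
python3 -c "
from h import *
grab('wrist','w7');grab('scene','s7')
go([.507,.1055,.11],90.4);o=bot.observe();print(o['force'])
s=cv2.imread('pics/s7.png');t=cv2.imread('pics/w7.png');cv2.imwrite('pics/e7.png',np.hstack([cv2.resize(s[190:310,290:410],(500,500)),cv2.resize(t[150:350,250:450],(500,500))][:1]));cv2.imwrite('pics/f7.png',cv2.resize(t[150:350,200:450],(750,600)))"
```

```text
shift cm [-0.03 -0.04  2.76] rot deg [ 0.1  -0.04  0.05] dist 2.8 rows 0.4 clock 7.15 now [0.5074 0.1058 0.1376] [ 1.799e+02 -4.000e-02  9.045e+01] q [ 0.26  0.59 -0.79  1.94  0.56  0.84  0.75]
[-0.1433975  -0.20852676 -2.26083568]
```

View pics/e7.png

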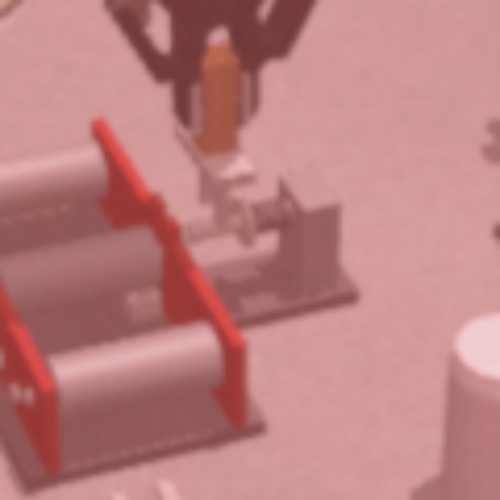

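View pics/f7.png

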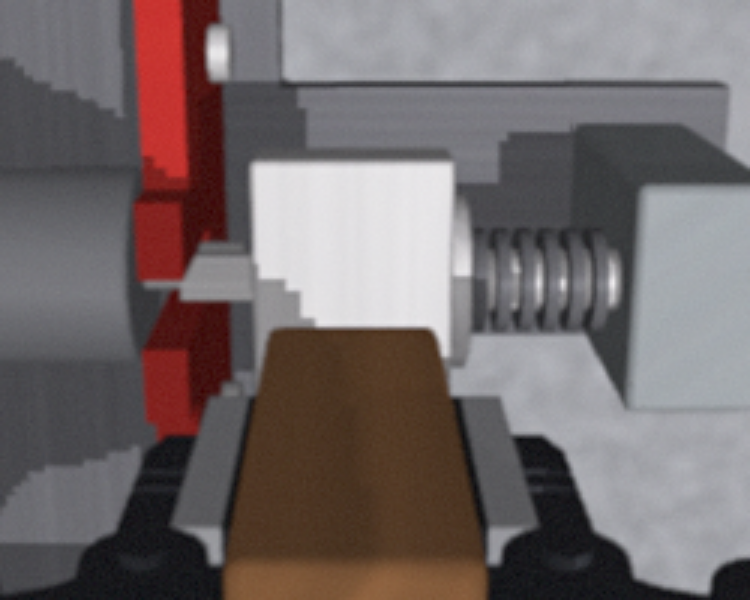

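```bash
python3 -c "
from h import *
w=load('w7')
for p in [(283.5,203.5),(350.5,203.5)]: print(atz(w,*p,.1376-.0152))
g=lambda x,y:(x/3+200,y/3+150)
print('flange',[atz(w,*g(*p),.061) for p in [(467,280)]])
print('bar',[atz(w,*g(*p),.067) for p in [(215,268)]])
print('housing',[atz(w,*g(*p),.076) for p in [(640,185),(628,405)]])
print('spring ctr',[atz(w,*g(*p),.066) for p in [(500,280),(610,278)]])
"
```

```text
[0.47115963 0.09326887 0.1224    ]
[0.47093236 0.12046971 0.1224    ]
flange [array([0.50702415, 0.12955864, 0.061     ])]
bar [array([0.50318405, 0.08159943, 0.067     ])]
housing [array([0.48452597, 0.15802587, 0.076     ]), array([0.52654184, 0.15897791, 0.076     ])]
spring ctr [array([0.50541403, 0.13528477, 0.066     ]), array([0.50485815, 0.15615989, 0.066     ])]
```

Request:
{"api": "jog_arm", "payload": {
  "increments": [
    {"wx": 0, "wy": 0, "wz": 0, "x": 0, "y": -0.06, "z": 0.7, "claw": 0},
    {"wx": 0, "wy": 0, "wz": 0, "x": 0, "y": -0.06, "z": 1.4, "claw": 0},
    {"wx": 0, "wy": 0, "wz": 0, "x": 0, "y": -0.06, "z": 2.1, "claw": 0},
    {"wx": 0, "wy": 0, "wz": 0, "x": 0, "y": -0.06, "z": 2.7, "claw": 0},
    {"wx": 0, "wy": 0, "wz": 0, "x": 0, "y": -0.06, "z": 2.7, "claw": 0}
  ]
}}

```text
clock: 7.78
position: [0.5066, 0.1058, 0.1101]
tool_rot: [3.141, -0.001, 1.579]
force: [-0.1, 0.5, -2.6]
grip_width: 0.0235
```

```bash
python3 -c "
from h import *
go([.507,.1055,.11],90.4);o=bot.observe();print(o['force'],o['moment'])"
```

```text
shift cm [-0.03  0.04  0.01] rot deg [ 0.05 -0.04  0.06] dist 0.1 rows 0.0 clock 7.775 now [0.5066 0.1058 0.1101] [ 1.7995e+02 -4.0000e-02  9.0460e+01] q [ 0.23  0.63 -0.76  1.96  0.6   0.79  0.71]
[-0.08114624  0.49182278 -2.61727639] [-0.03627062  0.00104362  0.0369393 ]
```

Request:
{"api": "jog_arm", "payload": {
  "increments": [
    {"wx": 0, "wy": 0, "wz": 0, "x": 0.6, "y": 0, "z": 0, "claw": 0},
    {"wx": 0, "wy": 0, "wz": 0, "x": 1.2, "y": 0, "z": 0, "claw": 0},
    {"wx": 0, "wy": 0, "wz": 0, "x": 1.7, "y": 0, "z": 0, "claw": 0},
    {"wx": 0, "wy": 0, "wz": 0, "x": 2.1, "y": 0, "z": 0, "claw": 0},
    {"wx": 0, "wy": 0, "wz": 0, "x": 2.5, "y": 0, "z": 0, "claw": 0},
    {"wx": 0, "wy": 0, "wz": 0, "x": 2.9, "y": 0, "z": 0, "claw": 0},
    {"wx": 0, "wy": 0, "wz": 0, "x": 3.2, "y": 0, "z": 0, "claw": 0},
    {"wx": 0, "wy": 0, "wz": 0, "x": 3.5, "y": 0, "z": 0, "claw": 0},
    {"wx": 0, "wy": 0, "wz": 0, "x": 3.5, "y": 0, "z": 0, "claw": 0}
  ]
}}

```text
clock: 8.9
position: [0.5063, 0.1408, 0.1101]
tool_rot: [3.141, -0.0, 1.579]
force: [0.3, -5.8, 1.0]
grip_width: 0.0233
```

```bash
python3 -c "
from h import *
grab('wrist','w8');grab('scene','s8')
go([.507,.1055,.11],90.4);o=bot.observe();print(o['force'],o['moment'])
s=cv2.imread('pics/s8.png');t=cv2.imread('pics/w8.png');cv2.imwrite('pics/e8.png',np.hstack([cv2.resize(s[190:310,250:400],(500,400))]));cv2.imwrite('pics/f8.png',cv2.resize(t[150:350,150:400],(750,600)))"
```

```text
shift cm [-3.51  0.04  0.01] rot deg [ 0.05 -0.    0.06] dist 3.5 rows 0.6 clock 9.0 now [0.5063 0.1406 0.1101] [179.95  -0.    90.46] q [ 0.16  0.64 -0.75  1.94  0.6   0.8   0.65]
[ 0.54353144 -6.39104628  1.14900667] [-1.57256109 -0.05604001  0.073081  ]
```

View pics/e8.png

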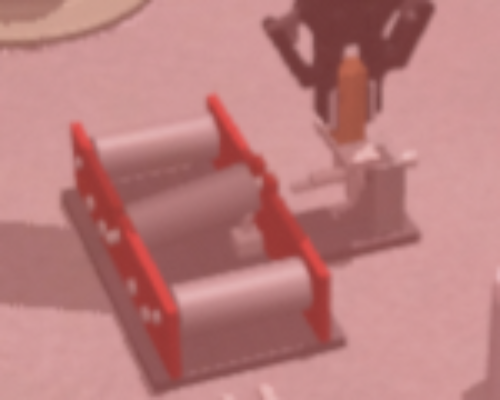

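View pics/f8.png

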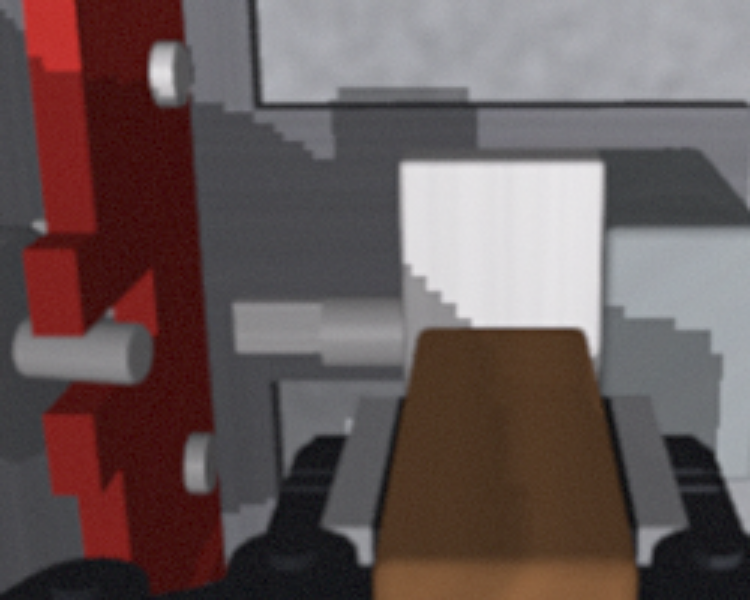

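The roller's spring-bar end has kicked up: the stub sits above the rail in the wrist view, and the roller slopes in the scene view. I'm backing the fork off and lifting it out.

Request:
{"api": "jog_arm", "payload": {
  "increments": [
    {"wx": 0, "wy": 0, "wz": 0, "x": -0.6, "y": 0, "z": 0, "claw": 0},
    {"wx": 0, "wy": 0, "wz": 0, "x": -1.2, "y": 0, "z": 0, "claw": 0},
    {"wx": 0, "wy": 0, "wz": 0, "x": -1.8, "y": 0, "z": 0, "claw": 0},
    {"wx": 0, "wy": 0, "wz": 0, "x": -2.4, "y": 0, "z": 0, "claw": 0},
    {"wx": 0, "wy": 0, "wz": 0, "x": -3.2, "y": 0.03, "z": 0, "claw": 0},
    {"wx": 0, "wy": 0, "wz": 0, "x": -3.2, "y": 0.03, "z": 0, "claw": 0}
  ]
}}

```text
clock: 9.75
position: [0.5069, 0.1081, 0.1101]
tool_rot: [3.141, -0.0, 1.578]
force: [-0.7, -0.5, -2.3]
grip_width: 0.023
```

```bash
python3 -c "
from h import *
o=bot.observe();print(o['force'],o['moment']);go([.507,.108,.21],90.4)"
```

```text
[-0.66417063 -0.46934426 -2.26477845] [0.02664557 0.01030523 0.01681058]
shift cm [-0.01  0.02 -9.99] rot deg [ 0.04 -0.01  0.01] dist 10.0 rows 1.6 clock 9.75 now [0.5069 0.1081 0.1101] [ 1.7996e+02 -1.0000e-02  9.0410e+01] q [ 0.23  0.63 -0.75  1.96  0.6   0.79  0.7 ]
```

Request:
{"api": "jog_arm", "payload": {
  "increments": [
    {"wx": 0, "wy": 0, "wz": 0, "x": 0, "y": 0, "z": -1.5, "claw": 0},
    {"wx": 0, "wy": 0, "wz": 0, "x": 0, "y": 0, "z": -4, "claw": 0},
    {"wx": 0, "wy": 0, "wz": 0, "x": 0, "y": 0, "z": -7, "claw": 0},
    {"wx": 0, "wy": 0, "wz": 0, "x": 0, "y": 0, "z": -9, "claw": 0},
    {"wx": 0, "wy": 0, "wz": 0, "x": 0, "y": 0, "z": -9, "claw": 0}
  ]
}}

```text
clock: 10.38
position: [0.5074, 0.1086, 0.2019]
tool_rot: [3.138, -0.001, 1.578]
force: [-0.4, 1.0, -2.5]
grip_width: 0.0233
```

```bash
python3 -c "
from h import *
grab('wrist','w9');grab('scene','s9')
go([.5349,.3658,.2],106.3)
s=cv2.imread('pics/s9.png');cv2.imwrite('pics/e9.png',cv2.resize(s[190:310,250:400],(500,400)))"
```

```text
shift cm [2.575e+01 3.010e+00 1.000e-02] rot deg [  0.06   0.   -15.88] dist 25.9 rows 4.1 clock 10.475 now [0.5067 0.1081 0.2001] [ 1.7994e+02 -1.0000e-02  9.0420e+01] q [ 0.3   0.51 -0.85  1.88  0.46  0.96  0.82]
```

View pics/e9.png

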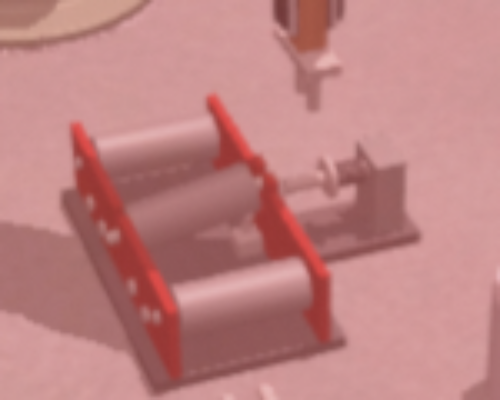

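View pics/w9.png

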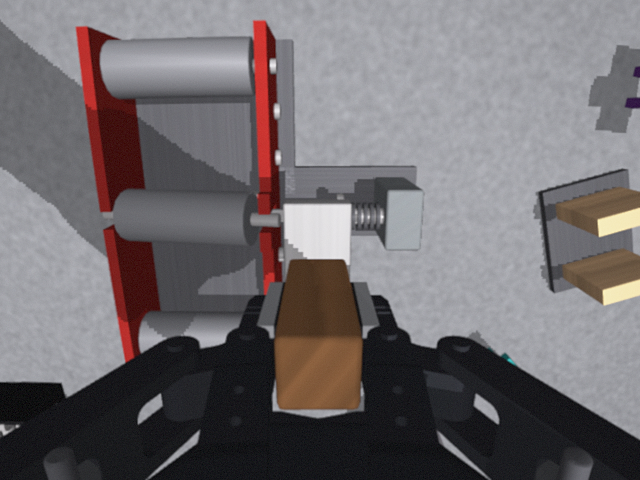

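Request:
{"api": "jog_arm", "payload": {
  "increments": [
    {"wx": 0, "wy": 0, "wz": -4, "x": 6, "y": 0.7, "z": 0, "claw": 0},
    {"wx": 0, "wy": 0, "wz": -8, "x": 12, "y": 1.4, "z": 0, "claw": 0},
    {"wx": 0, "wy": 0, "wz": -12, "x": 18, "y": 2.1, "z": 0, "claw": 0},
    {"wx": 0, "wy": 0, "wz": -15.9, "x": 24, "y": 2.8, "z": 0, "claw": 0},
    {"wx": 0, "wy": 0, "wz": -15.9, "x": 25.7, "y": 3, "z": 0, "claw": 0},
    {"wx": 0, "wy": 0, "wz": -15.9, "x": 25.7, "y": 3, "z": 0, "claw": 0}
  ]
}}

```text
clock: 11.22
position: [0.5339, 0.3663, 0.1989]
tool_rot: [-3.141, 0.0, 1.857]
force: [0.2, -1.0, -2.4]
grip_width: 0.0232
```

```bash
python3 -c "
from h import *
grab('wrist','w10')
go([.5347,.3655,.0905],106.3)"
```

```text
shift cm [ 0.07  0.05 10.86] rot deg [-0.03  0.05  0.02] dist 10.9 rows 1.7 clock 11.275 now [0.5344 0.3648 0.1991] [-1.7997e+02  5.0000e-02  1.0632e+02] q [-0.17  0.72 -0.85  1.54  0.58  1.15  0.72]
```

View pics/w10.png

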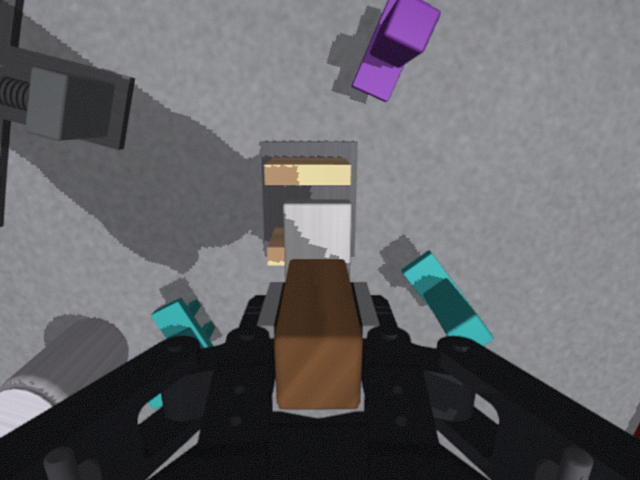

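Request:
{"api": "jog_arm", "payload": {
  "increments": [
    {"wx": 0, "wy": 0, "wz": 0, "x": 0.07, "y": 0.05, "z": 3, "claw": 0},
    {"wx": 0, "wy": 0, "wz": 0, "x": 0.07, "y": 0.05, "z": 6, "claw": 0},
    {"wx": 0, "wy": 0, "wz": 0, "x": 0.07, "y": 0.05, "z": 9, "claw": 0},
    {"wx": 0, "wy": 0, "wz": 0, "x": 0.07, "y": 0.05, "z": 10.3, "claw": 0},
    {"wx": 0, "wy": 0, "wz": 0, "x": 0.07, "y": 0.05, "z": 10.85, "claw": 0},
    {"wx": 0, "wy": 0, "wz": 0, "x": 0.07, "y": 0.05, "z": 10.85, "claw": 0}
  ]
}}

```text
clock: 12.02
position: [0.535, 0.3654, 0.0913]
tool_rot: [3.141, 0.001, 1.855]
force: [0.2, 0.4, -1.6]
grip_width: 0.023
```

```bash
python3 -c "
from h import *
go([.5347,.3655,.09],106.3);o=bot.observe();print(o['force'],o['moment'])"
```

```text
shift cm [ 0.02 -0.03  0.13] rot deg [ 0.01  0.05 -0.01] dist 0.1 rows 0.0 clock 12.025 now [0.535  0.3654 0.0913] [1.7999e+02 5.0000e-02 1.0629e+02] q [-0.21  0.84 -0.78  1.61  0.69  0.98  0.64]
[ 0.16394642  0.36063036 -1.57304966] [-0.00237747  0.02022995 -0.02322029]
```

Request:
{"api": "jog_arm", "payload": {
  "increments": [
    {"wx": 0, "wy": 0, "wz": 0, "x": 0, "y": 0, "z": 0.1, "claw": 0},
    {"wx": 0, "wy": 0, "wz": 0, "x": 0, "y": 0, "z": 0.1, "claw": 30},
    {"wx": 0, "wy": 0, "wz": 0, "x": 0, "y": 0, "z": 0.1, "claw": 100},
    {"wx": 0, "wy": 0, "wz": 0, "x": 0, "y": 0, "z": 0.1, "claw": 100},
    {"wx": 0, "wy": 0, "wz": 0, "x": 0, "y": 0, "z": 0.1, "claw": 100},
    {"wx": 0, "wy": 0, "wz": 0, "x": 0, "y": 0, "z": -2, "claw": 100},
    {"wx": 0, "wy": 0, "wz": 0, "x": 0, "y": 0, "z": -6, "claw": 100},
    {"wx": 0, "wy": 0, "wz": 0, "x": 0, "y": 0, "z": -11, "claw": 100},
    {"wx": 0, "wy": 0, "wz": 0, "x": 0, "y": 0, "z": -15, "claw": 100},
    {"wx": 0, "wy": 0, "wz": 0, "x": 0, "y": 0, "z": -17, "claw": 100}
  ]
}}

```text
clock: 13.28
position: [0.5351, 0.3661, 0.2648]
tool_rot: [3.138, -0.0, 1.855]
force: [0.1, 0.2, -0.2]
grip_width: 0.0857
```

```bash
python3 -c "
from h import *
grab('wrist','w11');grab('scene','s11')
go([.506,-.07,.25],0)
s=cv2.imread('pics/s11.png');cv2.imwrite('pics/e11.png',cv2.resize(s[170:290,250:510],(780,360)))"
```

```text
shift cm [-41.03 -15.05   1.34] rot deg [  0.12  -0.17 106.29] dist 43.7 rows 9.9 clock 13.375 now [0.5353 0.3661 0.2639] [ 1.7982e+02 -1.0000e-02  1.0629e+02] q [-0.15  0.66 -0.89  1.47  0.53  1.26  0.76]
```

View pics/w11.png

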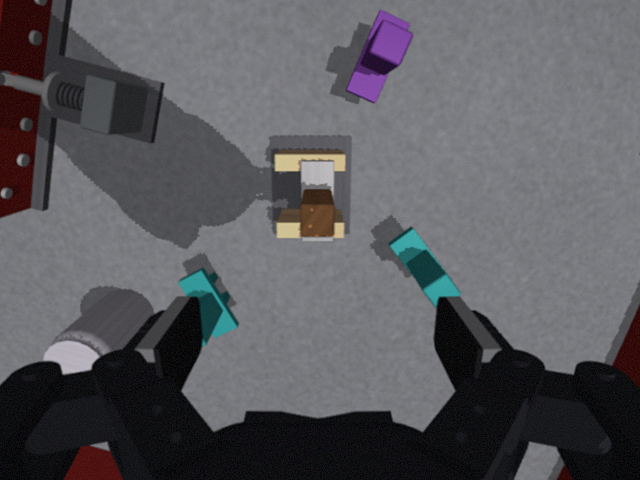

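View pics/e11.png

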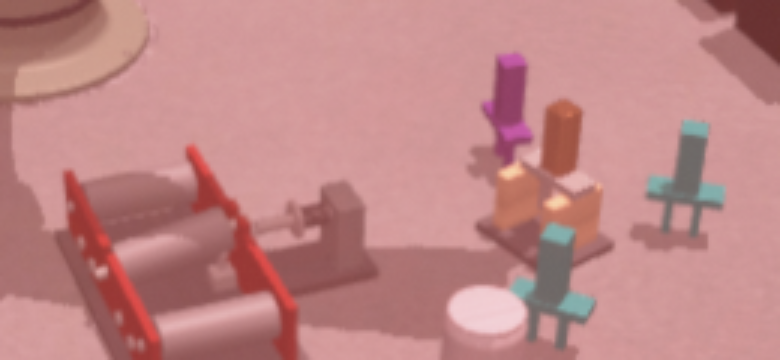

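Request:
{"api": "jog_arm", "payload": {
  "increments": [
    {"wx": 0, "wy": 0, "wz": 10.6, "x": -4, "y": -1.5, "z": 0, "claw": 100},
    {"wx": 0, "wy": 0, "wz": 21, "x": -8, "y": -3, "z": 0, "claw": 100},
    {"wx": 0, "wy": 0, "wz": 32, "x": -12, "y": -4.5, "z": 0, "claw": 100},
    {"wx": 0, "wy": 0, "wz": 42.5, "x": -16, "y": -6, "z": 0, "claw": 100},
    {"wx": 0, "wy": 0, "wz": 53, "x": -20, "y": -7.5, "z": 0.5, "claw": 100},
    {"wx": 0, "wy": 0, "wz": 64, "x": -25, "y": -9, "z": 0.5, "claw": 100},
    {"wx": 0, "wy": 0, "wz": 74, "x": -29, "y": -10.5, "z": 1, "claw": 100},
    {"wx": 0, "wy": 0, "wz": 85, "x": -33, "y": -12, "z": 1, "claw": 100},
    {"wx": 0, "wy": 0, "wz": 95.5, "x": -37, "y": -13.5, "z": 1.3, "claw": 100},
    {"wx": 0.1, "wy": -0.2, "wz": 106.2, "x": -41, "y": -15, "z": 1.3, "claw": 100}
  ]
}}

```text
clock: 14.62
position: [0.5055, -0.071, 0.2496]
tool_rot: [3.141, 0.002, -0.005]
force: [0.6, 0.5, 0.6]
grip_width: 0.0854
```

```bash
python3 -c "
from h import *
grab('wrist','w12');grab('top','t12')
go([.506,.016,.15],0)"
```

```text
shift cm [ 0.01 -9.02  9.93] rot deg [ 0.12  0.12 -0.53] dist 13.4 rows 2.1 clock 14.725 now [ 0.5053 -0.074   0.2495] [ 1.7988e+02  1.2000e-01 -5.3000e-01] q [ 0.39  0.35 -0.46  1.86  0.19  0.98 -0.16]
```

View pics/w12.png

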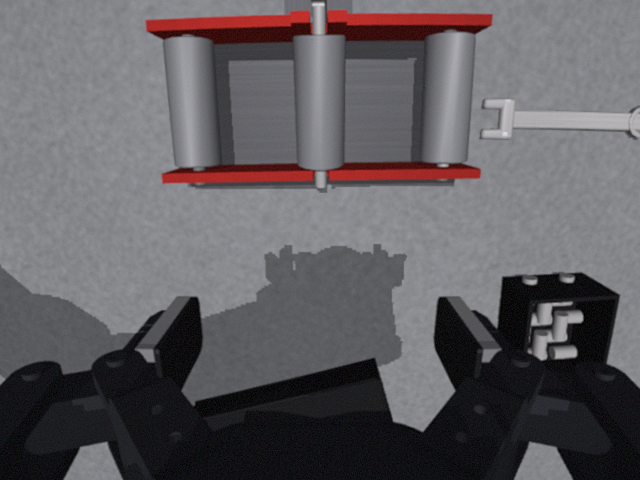

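```bash
python3 -c "
from h import *
w=load('w12')
print(w['origin'])
print('x', atz(w,319,100,.08), atz(w,319.5,36,.0884),atz(w,320,160,.07))
print('stub -y', atz(w,321,190,.048))
for y0 in (.012,.0145,.017):
  c=np.array([.5065,y0,.06]);d=np.array([0,np.cos(np.radians(10)),np.sin(np.radians(10))]);n=np.array([0,-d[2],d[1]])
  print(y0,proj(w,[c-.07*d,c-.05*d+.02*n,c-.05*d-.02*n,c+.05*d+.02*n,c+.07*d+.005*n]))
"; python3 -c "
import cv2
i=cv2.imread('pics/w12.png');cv2.imwrite('pics/f12.png',cv2.resize(i[0:200,260:380],(480,800)[:2] if 0 else (360,600),interpolation=cv2.INTER_CUBIC))"
```

```text
[ 5.06762392e-01 -2.79858789e-04  3.92713228e-01]
x [0.50738805 0.01557324 0.08      ] [0.50788226 0.05905932 0.0884    ] [ 0.50805174 -0.03029773  0.07      ]
stub -y [ 0.50894358 -0.05842271  0.048     ]
0.012 [[318.20710225 188.30194838]
 [318.12480189 173.10006516]
 [318.1076114  159.89561036]
 [317.55995872  37.94725406]
 [317.45353452   8.6082248 ]]
0.0145 [[318.1958308  185.46882709]
 [318.11242051 170.00446307]
 [318.09645204 157.09432832]
 [317.54470377  34.20573777]
 [317.43848333   4.92616075]]
0.017 [[318.18451499 182.62552412]
 [318.09998803 166.89720276]
 [318.08525208 154.28384315]
 [317.52939847  30.45374686]
 [317.42338887   1.23550062]]
```

View pics/f12.png

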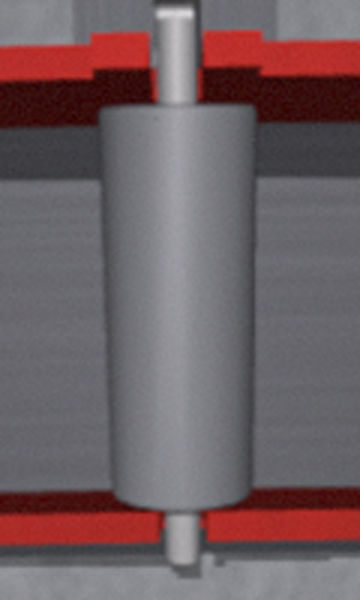

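Request:
{"api": "jog_arm", "payload": {
  "increments": [
    {"wx": 5, "wy": 0.1, "wz": -0.5, "x": 0.1, "y": -4.5, "z": 2, "claw": 100},
    {"wx": 10, "wy": 0.1, "wz": -0.5, "x": 0.15, "y": -9.1, "z": 6, "claw": 100},
    {"wx": 10.1, "wy": 0.1, "wz": -0.5, "x": 0.15, "y": -9.1, "z": 10, "claw": 100},
    {"wx": 10.1, "wy": 0.1, "wz": -0.5, "x": 0.15, "y": -9.1, "z": 12, "claw": 100},
    {"wx": 10.1, "wy": 0.1, "wz": -0.5, "x": 0.15, "y": -9.1, "z": 12, "claw": 100}
  ]
}}

```text
clock: 15.35
position: [0.5061, 0.0173, 0.1279]
tool_rot: [-2.967, 0.003, 0.001]
force: [-0.4, -0.7, 0.3]
grip_width: 0.0854
```

```bash
cat >> h.py <<'E'
def got(p,rot):
    o=bot.observe(); P=np.array(o['position']); A=R.from_euler('xyz',o['tool_rot'])
    sh=A.inv().apply(np.array(p)-P)*100; rv=np.degrees((A.inv()*rot).as_rotvec())
    print('shift',np.round(sh,2),'rot',np.round(rv,2),'clock',o['clock'],'now',np.round(P,4),np.round(np.degrees(o['tool_rot']),2),'F',np.round(o['force'],1),'w',round(float(o['grip_width']),4))
E
python3 -c "
from h import *
grab('wrist','w13');grab('scene','s13')
got([.5073,.0171,.0452],R.from_euler('x',10,degrees=True)*R.from_euler('xyz',[np.pi,0,0]))
s=cv2.imread('pics/s13.png');cv2.imwrite('pics/e13.png',cv2.resize(s[130:310,220:420],(667,600)))"
```

```text
shift [-0.01  1.47  8.32] rot [ 0.   -0.02  0.02] clock 15.45 now [0.5074 0.0171 0.1297] [-1.7e+02 -2.0e-02  1.0e-02] F [ 0.1 -0.3  0.2] w 0.0853
```

View pics/w13.png

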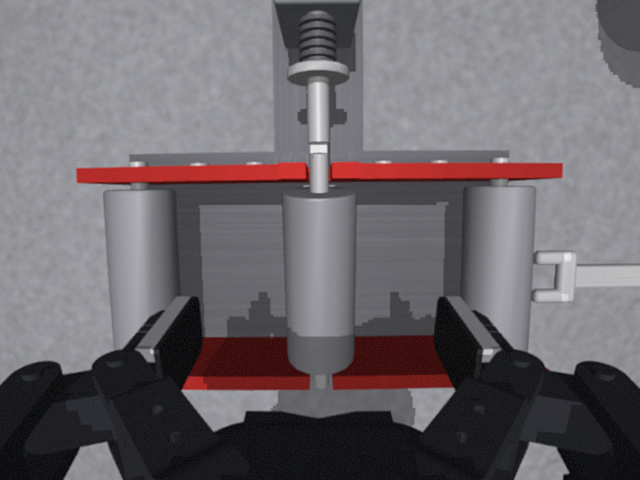

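View pics/e13.png

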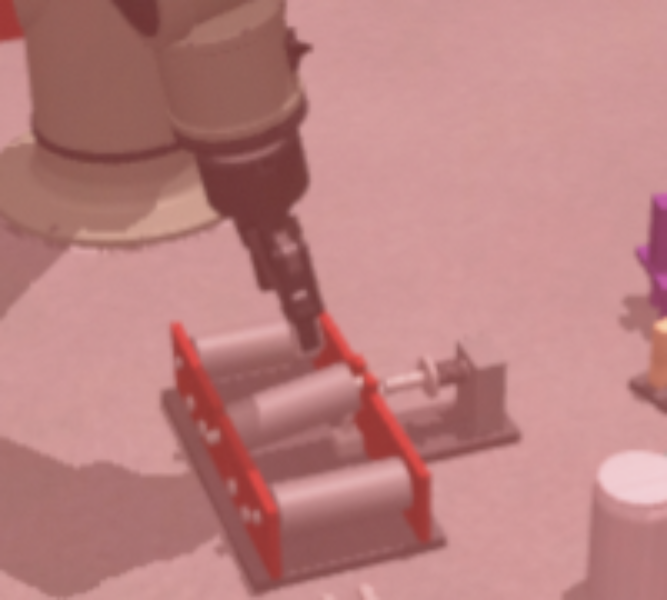

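Request:
{"api": "jog_arm", "payload": {
  "increments": [
    {"wx": 0, "wy": 0, "wz": 0, "x": 0, "y": 0.5, "z": 3, "claw": 100},
    {"wx": 0, "wy": 0, "wz": 0, "x": 0, "y": 1, "z": 6, "claw": 100},
    {"wx": 0, "wy": 0, "wz": 0, "x": 0, "y": 1.47, "z": 8.3, "claw": 100},
    {"wx": 0, "wy": 0, "wz": 0, "x": 0, "y": 1.47, "z": 8.3, "claw": 100},
    {"wx": 0, "wy": 0, "wz": 0, "x": 0, "y": 1.47, "z": 8.3, "claw": 10},
    {"wx": 0, "wy": 0, "wz": 0, "x": 0, "y": 1.47, "z": 8.3, "claw": 10},
    {"wx": 0, "wy": 0, "wz": 0, "x": 0, "y": 1.47, "z": 8.3, "claw": 10},
    {"wx": 0, "wy": 0, "wz": 0, "x": 0, "y": 1.47, "z": 8.3, "claw": 10}
  ],
  "squeeze": 60
}}

```text
clock: 16.45
position: [0.5078, 0.017, 0.0459]
tool_rot: [-2.967, -0.001, 0.0]
force: [-0.2, 0.3, 3.1]
grip_width: 0.0382
```

```bash
python3 -c "
from h import *
grab('wrist','w14')
got([.5073,.0171,.17],R.from_euler('x',10,degrees=True)*R.from_euler('xyz',[np.pi,0,0]))"
```

```text
shift [ -0.03  -2.16 -12.23] rot [ 0.01 -0.06  0.02] clock 16.5 now [0.5077 0.017  0.0458] [-1.7001e+02 -7.0000e-02  1.0000e-02] F [ 0.2 -0.4  5.2] w 0.0383
```

View pics/w14.png

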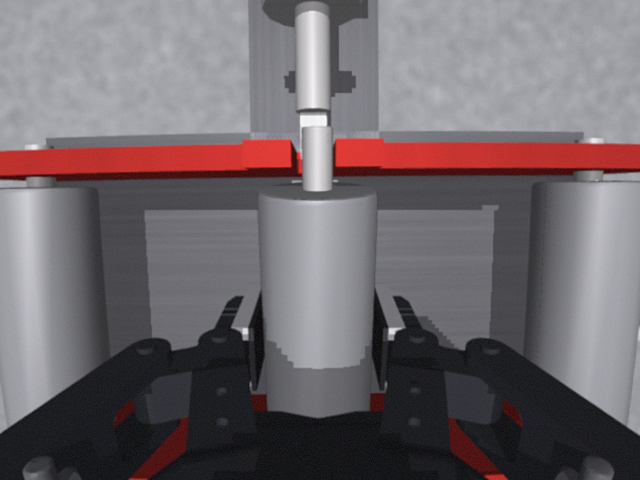

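Request:
{"api": "jog_arm", "payload": {
  "increments": [
    {"wx": 0, "wy": 0, "wz": 0, "x": 0, "y": -0.17, "z": -1, "claw": 10},
    {"wx": 0, "wy": 0, "wz": 0, "x": 0, "y": -0.52, "z": -3, "claw": 10},
    {"wx": 0, "wy": 0, "wz": 0, "x": 0, "y": -1.05, "z": -6, "claw": 10},
    {"wx": 0, "wy": 0, "wz": 0, "x": 0, "y": -1.6, "z": -9, "claw": 10},
    {"wx": 0, "wy": 0, "wz": 0, "x": 0, "y": -2.15, "z": -12.2, "claw": 10},
    {"wx": 0, "wy": 0, "wz": 0, "x": 0, "y": -2.65, "z": -15, "claw": 10},
    {"wx": 0, "wy": 0, "wz": 0, "x": 0, "y": -2.65, "z": -15, "claw": 10}
  ]
}}

```text
clock: 17.38
position: [0.5082, 0.017, 0.2001]
tool_rot: [-2.968, -0.004, 0.0]
force: [-0.4, -0.3, -2.3]
grip_width: 0.0381
```

```bash
python3 -c "
from h import *
grab('wrist','w15');grab('top','t15')
# tray from t15
go([.480,-.3485,.198],-74)"
```

```text
shift cm [-2.72 35.99 -6.34] rot deg [-8.58  6.4  73.81] dist 36.6 rows 7.0 clock 17.475 now [0.5072 0.0169 0.1979] [-1.7002e+02 -5.0000e-02  0.0000e+00] q [ 0.38  0.43 -0.55  1.92  0.06  0.82 -0.16]
```

View pics/w15.png

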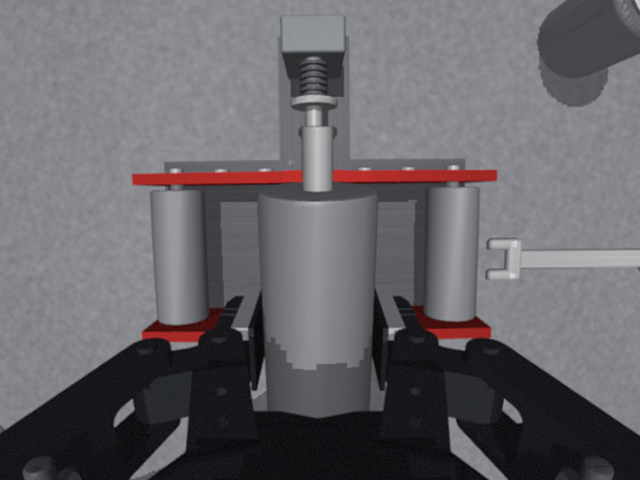

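```bash
python3 - <<'E'
import cv2,numpy as np
from h import *
t=cv2.imread('pics/top0.png');s=cv2.imread('pics/scene0.png')
# high contrast
a=cv2.resize(t[220:355,435:550],(511,600),interpolation=cv2.INTER_CUBIC)
b=cv2.resize(s[245:335,115:220],(700,600),interpolation=cv2.INTER_CUBIC)
cv2.imwrite('pics/g1.png',cv2.convertScaleAbs(a,alpha=1.6,beta=20));cv2.imwrite('pics/g2.png',cv2.convertScaleAbs(b,alpha=1.6,beta=20))
E
```

```text
(no output)
```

View pics/g1.png

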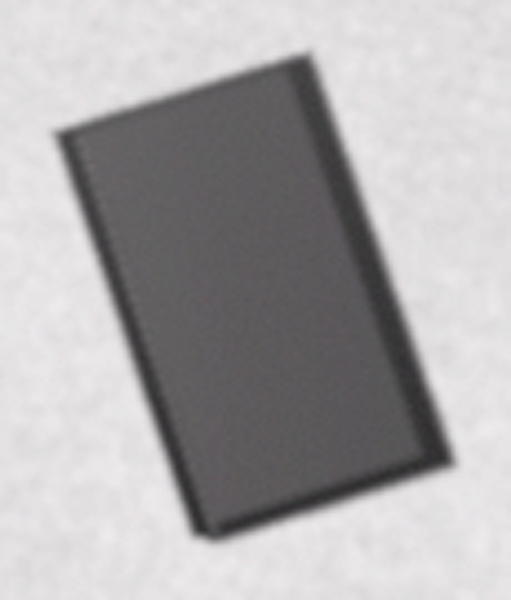

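View pics/g2.png

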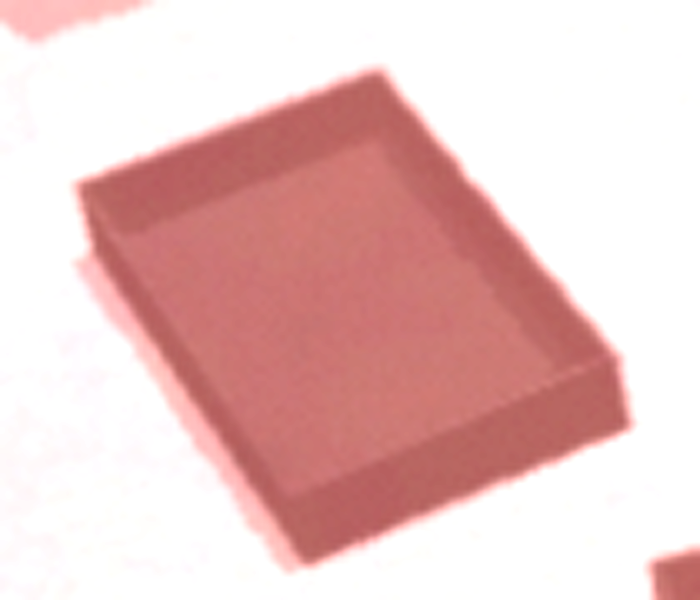

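```bash
python3 - <<'E'
from h import *
t=load('top0');s=load('scene0')
G1=lambda x,y:(x/4.444+435,y/4.444+220);G2=lambda x,y:(x/6.667+115,y/6.667+245)
T=[(78,127),(312,52),(455,463),(215,540)];S=[(617,357),(285,497),(78,187),(380,68)]
P=[]
for a,b in zip(T,S):
    p=tri([(t,*G1(*a)),(s,*G2(*b))]);print(np.round(p[0],4),p[1][0],atz(t,*G1(*a),.035),atz(s,*G2(*b),.035))
A=[atz(t,*G1(*a),.035) for a in T];print(np.mean(A,0));B=[atz(s,*G2(*a),.035) for a in S];print(np.mean(B,0))
for Q in(A,B):
  d=Q[0]+Q[1]-Q[2]-Q[3];print(np.degrees(np.arctan2(d[1],d[0])),np.linalg.norm(d)/2,np.linalg.norm(Q[0]+Q[3]-Q[1]-Q[2])/2)
E
```

```text
[ 0.568  -0.2604  0.0332] 0.00290765053803186 [ 0.56714258 -0.26275595  0.035     ] [ 0.57190474 -0.25788588  0.035     ]
[ 0.6028 -0.3837  0.0319] 0.001517460766108482 [ 0.60213855 -0.384034    0.035     ] [ 0.60744572 -0.38216784  0.035     ]
[ 0.3935 -0.4419  0.0314] 0.0017615569473825286 [ 0.39339331 -0.44208585  0.035     ] [ 0.40009883 -0.43985833  0.035     ]
[ 0.359  -0.3186  0.0333] 0.0017344325654870785 [ 0.3587103  -0.31975085  0.035     ] [ 0.3627214  -0.31703308  0.035     ]
[ 0.48034619 -0.35215666  0.035     ]
[ 0.48554267 -0.34923628  0.035     ]
15.417475820966395 0.21637515900565876 0.12669103455313444
15.668930655746346 0.21630330485681054 0.12882066980521611
```

```bash
python3 -c "
from h import *
go([.482,-.351,.15],-74.4)"
```

```text
shift cm [-2.53 37.07 -1.66] rot deg [-8.57  6.44 74.21] dist 37.2 rows 7.0 clock 17.475 now [0.5072 0.0169 0.1979] [-1.7002e+02 -5.0000e-02  0.0000e+00] q [ 0.38  0.43 -0.55  1.92  0.06  0.82 -0.16]
```

Request:
{"api": "jog_arm", "payload": {
  "increments": [
    {"wx": -1, "wy": 0.8, "wz": 9, "x": -0.3, "y": 4.5, "z": -1, "claw": 10},
    {"wx": -2.1, "wy": 1.6, "wz": 18.5, "x": -0.6, "y": 9, "z": -2, "claw": 10},
    {"wx": -3.2, "wy": 2.4, "wz": 28, "x": -0.9, "y": 14, "z": -3, "claw": 10},
    {"wx": -4.3, "wy": 3.2, "wz": 37, "x": -1.2, "y": 18.5, "z": -3.5, "claw": 10},
    {"wx": -5.4, "wy": 4, "wz": 46.5, "x": -1.6, "y": 23, "z": -4, "claw": 10},
    {"wx": -6.4, "wy": 4.8, "wz": 56, "x": -1.9, "y": 28, "z": -4, "claw": 10},
    {"wx": -7.5, "wy": 5.6, "wz": 65, "x": -2.2, "y": 32.5, "z": -3, "claw": 10},
    {"wx": -8.6, "wy": 6.4, "wz": 74.2, "x": -2.5, "y": 37, "z": -1.7, "claw": 10},
    {"wx": -8.6, "wy": 6.4, "wz": 74.2, "x": -2.5, "y": 37.1, "z": -1.7, "claw": 10},
    {"wx": -8.6, "wy": 6.4, "wz": 74.2, "x": -2.5, "y": 37.1, "z": -1.7, "claw": 10}
  ]
}}

```text
clock: 18.73
position: [0.482, -0.3505, 0.1493]
tool_rot: [3.14, 0.002, -1.297]
force: [0.6, 0.3, -1.4]
grip_width: 0.0383
```

```bash
python3 -c "
from h import *
grab('wrist','w16');grab('scene','s16')
go([.482,-.351,.012],-74.4);print(bot.observe()['force'])
s=cv2.imread('pics/s16.png');cv2.imwrite('pics/e16.png',cv2.resize(s[170:340,80:280],(706,600)))"
```

```text
shift cm [ 0.05  0.06 13.83] rot deg [0.03 0.04 0.12] dist 13.8 rows 2.2 clock 18.825 now [ 0.4826 -0.3504  0.1503] [ 1.7997e+02  4.0000e-02 -7.4280e+01] q [ 0.57  0.57 -0.06  1.75  0.04  0.82 -0.81]
[-0.92765855  0.36525691 -1.64096206]
```

View pics/w16.png

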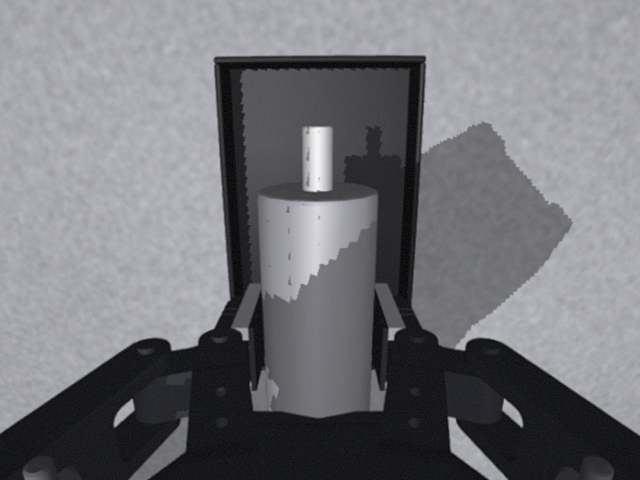

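View pics/e16.png

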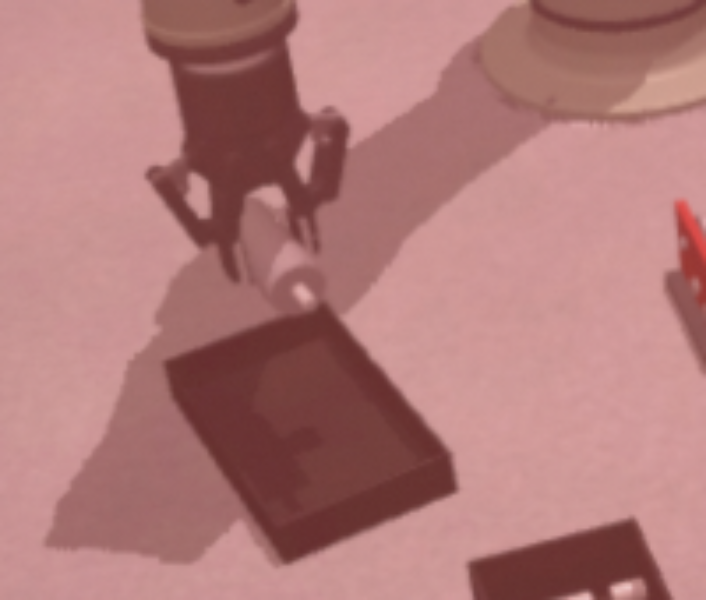

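Request:
{"api": "jog_arm", "payload": {
  "increments": [
    {"wx": 0, "wy": 0, "wz": 0.1, "x": 0, "y": 0, "z": 3, "claw": 10},
    {"wx": 0, "wy": 0, "wz": 0.1, "x": 0, "y": 0, "z": 6, "claw": 10},
    {"wx": 0, "wy": 0, "wz": 0.1, "x": 0, "y": 0, "z": 9, "claw": 10},
    {"wx": 0, "wy": 0, "wz": 0.1, "x": 0, "y": 0, "z": 11.5, "claw": 10},
    {"wx": 0, "wy": 0, "wz": 0.1, "x": 0, "y": 0, "z": 12.8, "claw": 10},
    {"wx": 0, "wy": 0, "wz": 0.1, "x": 0, "y": 0, "z": 13.2, "claw": 10},
    {"wx": 0, "wy": 0, "wz": 0.1, "x": 0, "y": 0, "z": 13.4, "claw": 10},
    {"wx": 0, "wy": 0, "wz": 0.1, "x": 0, "y": 0, "z": 13.4, "claw": 10}
  ]
}}

```text
clock: 19.82
position: [0.4827, -0.3505, 0.0169]
tool_rot: [-3.142, 0.0, -1.298]
force: [-0.6, -0.1, -1.2]
grip_width: 0.0379
```

```bash
python3 -c "
from h import *
go([.482,-.351,.012],-74.4);o=bot.observe();print(o['force'],o['moment'])"
```

```text
shift cm [0.02 0.08 0.49] rot deg [-0.    0.    0.02] dist 0.5 rows 0.1 clock 19.825 now [ 0.4827 -0.3505  0.0169] [-180.      0.    -74.38] q [ 0.56  0.77 -0.05  1.81  0.07  0.57 -0.83]
[-0.59652291 -0.08063739 -1.22802102] [-0.00510928 -0.01832226  0.01159981]
```

Still hanging freely, so I'm lowering in small steps until it touches.

Request:
{"api": "jog_arm", "payload": {
  "increments": [
    {"wx": 0, "wy": 0, "wz": 0, "x": 0, "y": 0, "z": 0.2, "claw": 10},
    {"wx": 0, "wy": 0, "wz": 0, "x": 0, "y": 0, "z": 0.35, "claw": 10},
    {"wx": 0, "wy": 0, "wz": 0, "x": 0, "y": 0, "z": 0.35, "claw": 10}
  ]
}}

```text
clock: 20.2
position: [0.4827, -0.3505, 0.0134]
tool_rot: [3.142, 0.0, -1.298]
force: [-0.6, -0.7, -0.9]
grip_width: 0.0384
```

```bash
python3 -c "
from h import *
o=bot.observe();print(o['position'],o['force'],o['moment'])"
```

```text
[ 0.48269962 -0.35050643  0.01336509] [-0.59804561 -0.67851148 -0.94499976] [ 0.03548242 -0.05299668  0.024852  ]
```

Request:
{"api": "jog_arm", "payload": {
  "increments": [
    {"wx": 0, "wy": 0, "wz": 0, "x": 0, "y": 0, "z": 0.15, "claw": 10},
    {"wx": 0, "wy": 0, "wz": 0, "x": 0, "y": 0, "z": 0.15, "claw": 10}
  ]
}}

```text
clock: 20.45
position: [0.4827, -0.3505, 0.0118]
tool_rot: [3.141, 0.0, -1.298]
force: [0.0, -0.6, -2.2]
grip_width: 0.0379
```

```bash
python3 -c "
from h import *
o=bot.observe();print(o['position'],o['force'],o['moment']);grab('wrist','w17')"
```

```text
[ 0.48266432 -0.35047034  0.01176559] [ 0.0091253  -0.57754023 -2.20170315] [-0.03460503 -0.03911513 -0.00535007]
```

View pics/w17.png

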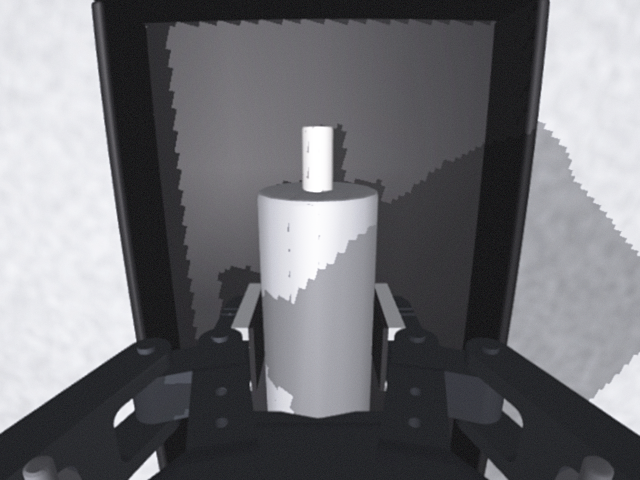

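Request:
{"api": "jog_arm", "payload": {
  "increments": [
    {"wx": 0, "wy": 0, "wz": 0, "x": 0, "y": 0, "z": 0.15, "claw": 10},
    {"wx": 0, "wy": 0, "wz": 0, "x": 0, "y": 0, "z": 0.15, "claw": 10}
  ]
}}

```text
clock: 20.75
position: [0.4827, -0.3505, 0.0102]
tool_rot: [3.142, 0.0, -1.298]
force: [0.8, 0.2, -1.7]
grip_width: 0.038
```

```bash
python3 -c "
from h import *
o=bot.observe();print(o['position'],o['force'],o['moment'])"
```

```text
[ 0.4827109  -0.35049926  0.01023425] [ 0.79924679  0.16843108 -1.68197868] [-0.05768047 -0.06067511 -0.00881171]
```

Request:
{"api": "jog_arm", "payload": {
  "increments": [
    {"wx": 0, "wy": 0, "wz": 0, "x": 0, "y": 0, "z": 0.15, "claw": 10},
    {"wx": 0, "wy": 0, "wz": 0, "x": 0, "y": 0, "z": 0.15, "claw": 10}
  ]
}}

```text
clock: 21.0
position: [0.4828, -0.3506, 0.01]
tool_rot: [-3.142, -0.0, -1.298]
force: [-6.9, 4.6, 23.4]
grip_width: 0.0383
```

```bash
python3 -c "
from h import *
o=bot.observe();print(o['position'],o['force'],o['moment'])"
```

```text
[ 0.48276658 -0.35061118  0.00995929] [-6.88031762  4.63212785 23.40137287] [1.1607853  1.42003977 0.02661402]
```

Contact at TCP height 10 mm, which matches the roller resting on the 5 mm floor. I'm relaxing slightly, opening part way (the walls are near), then rising.

Request:
{"api": "jog_arm", "payload": {
  "increments": [
    {"wx": 0, "wy": 0, "wz": 0, "x": 0, "y": 0, "z": 0.0, "claw": 10},
    {"wx": 0, "wy": 0, "wz": 0, "x": 0, "y": 0, "z": 0.0, "claw": 52},
    {"wx": 0, "wy": 0, "wz": 0, "x": 0, "y": 0, "z": 0.0, "claw": 60},
    {"wx": 0, "wy": 0, "wz": 0, "x": 0, "y": 0, "z": 0.0, "claw": 65},
    {"wx": 0, "wy": 0, "wz": 0, "x": 0, "y": 0, "z": 0.0, "claw": 65}
  ]
}}

```text
clock: 21.62
position: [0.4827, -0.3506, 0.0099]
tool_rot: [3.142, 0.0, -1.298]
force: [0.1, 0.1, 0.8]
grip_width: 0.0554
```

```bash
python3 -c "
from h import *
o=bot.observe();print(o['position'],o['force'],o['grip_width']);grab('wrist','w18')"
```

```text
[ 0.482726   -0.35058084  0.0098582 ] [0.06545282 0.0744435  0.75729668] 0.055368054326418586
```

View pics/w18.png

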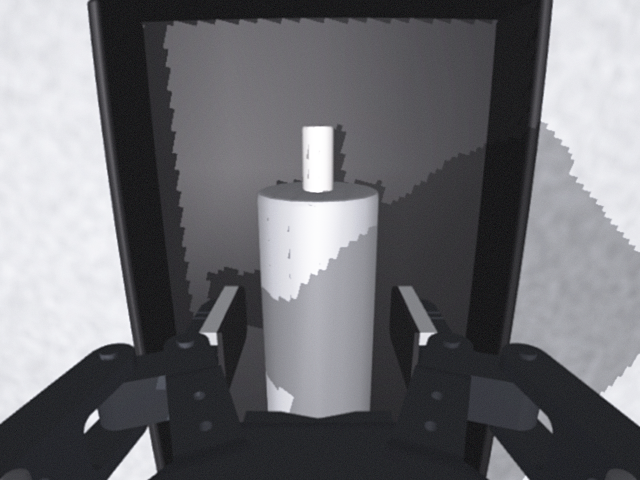

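Released, and the roller stayed put. I'm rising, and moving back along tool +y (world -x) at the top for the final view.

Request:
{"api": "jog_arm", "payload": {
  "increments": [
    {"wx": 0, "wy": 0, "wz": 0, "x": 0, "y": 0, "z": -2, "claw": 65},
    {"wx": 0, "wy": 0, "wz": 0, "x": 0, "y": 0, "z": -5, "claw": 65},
    {"wx": 0, "wy": 0, "wz": 0, "x": 0, "y": 0, "z": -10, "claw": 65},
    {"wx": 0, "wy": 0, "wz": 0, "x": 0, "y": 0, "z": -15, "claw": 65},
    {"wx": 0, "wy": 0, "wz": 0, "x": -2, "y": 3, "z": -20, "claw": 65},
    {"wx": 0, "wy": 0, "wz": 0, "x": -2, "y": 3, "z": -22, "claw": 65},
    {"wx": 0, "wy": 0, "wz": 0, "x": -2, "y": 3, "z": -22, "claw": 65},
    {"wx": 0, "wy": 0, "wz": 0, "x": -2, "y": 3, "z": -22, "claw": 65}
  ]
}}

```text
clock: 22.68
position: [0.4483, -0.3392, 0.2298]
tool_rot: [3.142, 0.0, -1.298]
force: [-0.9, 0.4, -0.5]
grip_width: 0.0555
```

```bash
python3 -c "
from h import *
grab('wrist','w19');grab('scene','s19');grab('top','t19');o=bot.observe();print(o['clock'],o['qd'].round(3),o['force'],o['position'])"
```

```text
22.825 [ 0.     0.002 -0.001 -0.001  0.     0.001  0.   ] [-0.78360421  0.4187789  -0.37035198] [ 0.44825427 -0.33916371  0.22908666]
```

View pics/w19.png

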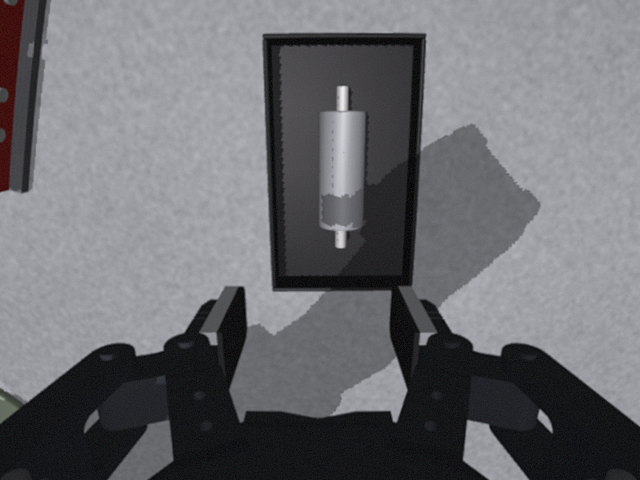

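View pics/s19.png

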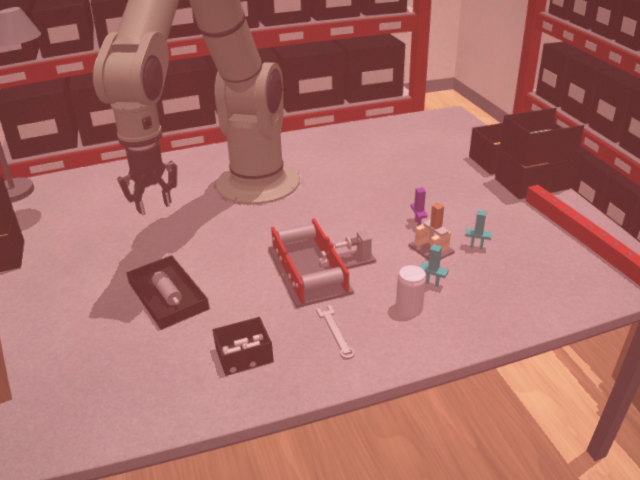

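View pics/t19.png

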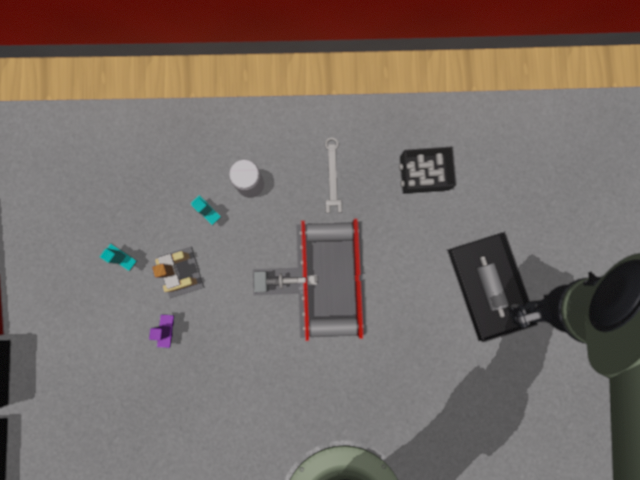

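The roller lies centred and lengthwise in the tray (w19, about (342,168)). The fork hangs upright in its holder and the bar is home. All bystanders and decoys are where they were, and the arm is still and clear, so I'm handing in.

```bash
python3 -c "
from h import *
print(bot.job_done())"
```

```text
the job is handed in; nothing more can be done
None
```

The roller change is finished and handed in at about 23 s on the robot's clock; the hand-in gives no verdict.

**What I did:**
1. I pushed the spring bar's flange about 20 mm with the fork until the roller's end kicked up, and the bar sprang home when I took the fork away.
2. I hung the fork upright in its holder again.
3. I lifted the roller straight out, laid it lengthwise in the tray, and let go only after touching down with about 23 N.

**Last checks:**
- The final wrist, scene and top pictures show the roller centred in the tray and the fork hanging between the holder walls.
- The bar is home, and the can, wrench, bolt bin and look-alikes have not moved.
- The arm was still and clear, about 0.23 m up.

**Disagreements:** The camera measurements differed by a few millimetres, within about 5 mm for the tray's centre and about 3 mm for the lane's y. The gripper read 38 mm on the 40 mm roller. Nothing failed, apart from a first move call that was refused for missing keys and moved nothing.

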